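Load the sample-filled mill jars with one grinding ball each

ROBOT

A 6-joint arm with a two-finger parallel gripper is mounted at the origin on a cart in front of the work surface, level with it; the furniture and walls round the work are solid. World frame = base frame: x ahead of the robot, y to its left, z up, the work surface at z = 0. Lengths are in mm, angles in rad, forces in N, time in s.
With the tool pointing down it reaches from about 325 to 775 mm from the base axis. Payload 5.5 kg.
Tool frame: the origin (TCP) lies on the front face of the gripper's body, between the roots of the fingers; the fingertips stand 73 mm ahead of it and the grasp point (between the pads) lies 54 mm ahead of it; z points along the fingers, x is the direction in which the jaws open and shut, and the axes are right-handed (so a half turn about z gives the same grasp; the last joint's range is limited). The gripper opens to 85 mm and grips with 20 to 120 N. Pads are 22 mm wide; open, the fingers measure 114 mm over their backs; the gripper's body (76 mm by 85 mm) begins 54 mm behind the grasp point. The pads swing forward as they close: fully open they stand 13 mm farther back than shut.
Start: joints at [1.181, 0.091, 1.231, -0, 1.82, -0.057], TCP at [196.019, 567.092, 303.875] pointing down, gripper open.
Joint ranges: [-2.87, 2.87], [-0.86, 2.18], [0.17, 2.46], [-1.51, 4.65], [0.06, 2.69], [-2.65, 2.65]. Speed limits (rad/s): [2.57, 2.57, 3.01, 3.14, 3.14, 3.14].

INTERFACE

Orientations are given as a unit quaternion [x, y, z, w].
In Python, from rig import bot gives the robot as it stands.
- The arm moves only by the tool play_rows, never from a script. Its argument "plan" is a list of rows, each a list of 4 numbers: the shift along the tool's x, y, z each as a share of 25 mm, from -1 to 1, then the turn about the tool's z as a share of 6 degrees, from -1 to 1. A call has 1 to 12 rows; each row shifts and turns the commanded pose from where the row before left it, along the tool's axes as they then stand; what a row does not reach is not made up. A row lasts 1/12 s, in which the tool goes at most 41.7 mm and 7.16 degrees, less where a joint would pass 70% of its speed; a pose out of reach is approached as far as the arm can. A call with a number of a shift or a turn outside -1 to 1 is refused whole. A call with a gripper value outside its range is refused whole. "grip" is the opening, from -1 (shut) to 1 (fully open), set as the call begins (left out, the last holds). The fingers move at their own pace and stop on an object; "newtons" is the grip in N (left out, the last holds). Time passes only in rows, so rows that do not move let the fingers close. It gives the time, the measured TCP pose, the force and the opening at its end, in the units of the state.
- bot.get_state(): the state, without advancing time (a new reading comes with each control period).
- bot.read_camera(name): name is "side" or "top" or "wrist"; returns (picture, depth): 420x560x3 uint8, red, green, blue; 420x560 float32, mm along the optical axis (not along the pixel's ray), 0 where there is no reading.
- bot.camera_model(name): a dict with "intrinsics" (3x3 intrinsics, pixels), "extrinsics" (4x4, takes a point from camera to world coordinates); the wrist camera has in their place "mount" (4x4, takes a point from camera to tool coordinates, whose origin is the TCP and whose axes are the tool frame's). Camera axes: x right, y up, looking along -z (the intrinsics and any distortion apply to the point x, -y, -z); pixel columns grow to the right and rows downward; lengths in mm; the calibration is good to about 2 mm. A picture is of the moment at which its call begins: read the wrist's pose just before it. camera_model takes no time and is no camera call.
- bot.hand_in(): hands the job in, once; it reports no verdict.
The state is a dict: "t": time; "q": joint angles; "joint_vel": joint speeds; "joint_torque": joint torques, N m; "ee_pos": TCP position; "ee_rot": TCP orientation; "contact_force": force on the tool from outside, world axes, zero at the start; "moment": the same for the moment, N m; "gripper_width": opening from 0.0 (shut) to 1.0 (fully open).
Only numpy, scipy, OpenCV 4.12 (cv2) and the standard library are available. Lean on these libraries where they do the work, as an engineer would, in place of code of your own. Each camera call takes 0.05 s, during which the arm holds its last target.

TASK

Find out by lifting them which of the look-alike grinding jars hold a sealed sample: those are clearly heavier. Slide each heavy jar under the dispenser's chute until it rests against the two stop posts, pull the metering slide right out to let one ball drop into the jar, push the slide fully home, and stand the jar upright in the blue carrier tray with its one ball. Leave the light jars upright on the worktop, without a ball and out of the carrier, keep the spare balls in the dispenser, finish with the slide fully home, and do not disturb the tape roll, stapler and stain bottle.

Things in the scene. Friction and masses are not known exactly. Their poses are not given: they have to be found in the camera images.
- jar_1: Round open steel jar, 56 mm across, 52 mm tall, upright. Origin: centre of its underside, z up. Its bowl is 49 mm wide inside, with a white floor 24 mm above the underside; the closed chamber below cannot be seen into. An empty jar weighs 0.10 kg, one with a sealed sample in the chamber 0.27 to 0.34 kg; they look the same.
- jar_2: Round open steel jar, 56 mm across, 52 mm tall, upright. Origin: centre of its underside, z up. Its bowl is 49 mm wide inside, with a white floor 24 mm above the underside; the closed chamber below cannot be seen into. An empty jar weighs 0.10 kg, one with a sealed sample in the chamber 0.27 to 0.34 kg; they look the same.
- jar_3: Round open steel jar, 56 mm across, 52 mm tall, upright. Origin: centre of its underside, z up. Its bowl is 49 mm wide inside, with a white floor 24 mm above the underside; the closed chamber below cannot be seen into. An empty jar weighs 0.10 kg, one with a sealed sample in the chamber 0.27 to 0.34 kg; they look the same.
- jar_4: Round open steel jar, 56 mm across, 52 mm tall, upright. Origin: centre of its underside, z up. Its bowl is 49 mm wide inside, with a white floor 24 mm above the underside; the closed chamber below cannot be seen into. An empty jar weighs 0.10 kg, one with a sealed sample in the chamber 0.27 to 0.34 kg; they look the same.
- bowl_1 (a point): Point on the axis of jar_1, 34 mm above its underside; a ball in its bowl has its centre within 15 mm of it.
- bowl_2 (a point): Point on the axis of jar_2, 34 mm above its underside; a ball in its bowl has its centre within 15 mm of it.
- bowl_3 (a point): Point on the axis of jar_3, 34 mm above its underside; a ball in its bowl has its centre within 15 mm of it.
- bowl_4 (a point): Point on the axis of jar_4, 34 mm above its underside; a ball in its bowl has its centre within 15 mm of it.
- dispenser: White ball dispenser, fixed. Origin at worktop level, z up; all offsets in its frame, mm. Foot plate from x -28 to +100, y -70 to +80; housing and blue slide, 142 high, from x +27 on; clear square magazine, 31 wide, 145 to 235 high, at x +55, y +20. Open aluminium chute from the housing down towards -x.
- chute_end (a point): Lip of the chute, middle of its floor, 58 mm above the worktop; at x -44, y -18 mm in the dispenser, same axes. Chute 30 mm wide; its walls tops are 74 mm high here and rise to about 85 mm at dispenser x +27. Below it two stop posts, 8 mm thick, 54 mm tall, stand at dispenser x -35.5, y +2.6 and -38.6 mm.
- dock (a point): Point on the worktop under the chute lip, at x -60, y -18 mm in the dispenser, same axes: centre of a jar's underside, within 3 mm, when the jar rests against both stop posts. The lip overhangs the docked jar's rim by 12 mm, so slide the jar in along the dispenser's +x; it cannot be lowered straight in.
- hopper (a point): Axis of the magazine at the level of the slide's floor (122 mm high); balls wait in a single column over it.
- slide (a joint): Metering slide, m: 0 = fully home (pocket under the magazine, takes one ball); grows as it is pulled along the dispenser's -y to a firm stop at 0.040, where the pocket is over the chute and its ball rolls into the docked jar in about 1 s. One stroke out and back meters exactly one ball. About 2 N of friction; stays where it is left.
- handle (a point): Middle of the black upright grip on the slide, 16 mm (dispenser x) by 22 mm (dispenser y) wide, rising from 142 to 180 mm height; this point is at 166 mm height, moves with the slide and has the dispenser's axes. At home it lies at x +55, y -62 mm in the dispenser.
- ball_1: White ceramic grinding ball, 20 mm across, 0.03 kg; glazed and slippery; origin at its centre. All five start in the dispenser.
- ball_2: White ceramic grinding ball, 20 mm across, 0.03 kg; glazed and slippery; origin at its centre. All five start in the dispenser.
- ball_3: White ceramic grinding ball, 20 mm across, 0.03 kg; glazed and slippery; origin at its centre. All five start in the dispenser.
- ball_4: White ceramic grinding ball, 20 mm across, 0.03 kg; glazed and slippery; origin at its centre. All five start in the dispenser.
- ball_5: White ceramic grinding ball, 20 mm across, 0.03 kg; glazed and slippery; origin at its centre. All five start in the dispenser.
- carrier: Blue shallow tray for the mill, fixed, 76 mm (its x) by 205 mm (its y), rim 12 mm high, wall 4 mm, floor 4 mm thick; origin: centre of its underside. Holds three jars in a row along its y, for instance at y -62, 0 and +62 mm.
- tape_roll: Roll of brown tape lying flat, 100 mm across, 25 mm high; bystander.
- stapler: Blue desk stapler, 25x111x41 mm, long axis its y; bystander.
- stain_bottle: Brown bottle with a white cap, 44 mm across, 98 mm tall; bystander.

How it is judged:
By the outcome, as a careful person would: the job done as asked, in the order asked, and still so for the second after the job is handed in, with the robot touching nothing.
Of sample_1, sample_2, sample_3, sample_4 only 2 to 3 are there at a start; the rules pass over those that are not, and their reading is None.
At some moment in a run one of jar_1, jar_2, jar_3, jar_4 may be knocked a few centimetres aside while the robot is not near it.
It also fails if it takes over 210 s, if anything falls off the work surface, if the arm or the gripper's body presses on something with over 40 N, if the wrist force passes 120 N, or if a joint passes its speed limit or range.

## Working session

There is one attempt and no reset: what is moved stays moved. The work goes in short steps, Python scripts to look and compute and a tool call to move; the robot and the scene stay as the last step left them, time stands still between calls to the robot, and variables do not carry over. Pictures are saved under pics/ and viewed, and the job is handed in when it is done.

Besides the shell and the picture viewer there is one more tool, called after "Emit:" as name(argument=value, ...) on one line, values as JSON. play_rows: Moves the arm, as the interface text tells. Shift numbers are shares of 25 mm and turn numbers shares of 6 degrees, none past 1 either way. Its arguments: {"type":"object","properties":{"plan":{"type":"array","items":{"type":"array","items":{"type":"number"}}},"grip":{"type":"number"},"newtons":{"type":"number"}},"required":["plan"]}

```bash
mkdir -p pics; ls; cat > h.py <<'E'
import numpy as np, cv2
from rig import bot
from scipy.spatial.transform import Rotation as R
def snap(name,fn):
    st=bot.get_state(); p,d=bot.read_camera(name); cv2.imwrite('pics/'+fn+'.png',p[:,:,::-1]); np.savez('pics/'+fn+'.npz',p=p,d=d,pos=st['ee_pos'],rot=st['ee_rot']); return p,d,st
def ext(name,st=None):
    m=bot.camera_model(name)
    if name=='wrist':
        T=np.eye(4);T[:3,:3]=R.from_quat(st['ee_rot']).as_matrix();T[:3,3]=st['ee_pos'];return m,T@np.array(m['mount'])
    return m,np.array(m['extrinsics'])
def ray(name,u,v,z,st=None):
    m,T=ext(name,st);K=np.array(m['intrinsics']);dc=m.get('distortion',None)
    pt=np.array([[[u,v]]],float)
    n=cv2.undistortPoints(pt,K,np.array(dc) if dc is not None else None)[0,0]
    d=T[:3,:3]@np.array([n[0],-n[1],-1]);o=T[:3,3]
    return o+d*(z-o[2])/d[2]
def cloud(name,d,st=None):
    m,T=ext(name,st);K=np.array(m['intrinsics']);h,w=d.shape
    uu,vv=np.meshgrid(np.arange(w),np.arange(h))
    x=(uu-K[0,2])/K[0,0]*d;y=(vv-K[1,2])/K[1,1]*d
    P=np.stack([x,-y,-d],-1)@T[:3,:3].T+T[:3,3]
    P[d<=0]=np.nan
    return P
def st():
    s=bot.get_state();return s
E
python3 - <<'E'
from h import *
for n in('top','side','wrist'):
    print(n,bot.camera_model(n)); snap(n,n+'0')
s=st();print(s)
E
```

```text
pics
top {'intrinsics': array([[490.60991649,   0.        , 283.7856083 ],
       [  0.        , 490.60991649, 205.58903598],
       [  0.        ,   0.        ,   1.        ]]), 'extrinsics': array([[ 3.95432746e-03,  9.90338193e-01, -1.38616836e-01,
         4.44252428e+02],
       [-9.99960747e-01,  5.01512570e-03,  7.30429516e-03,
        -7.15324175e+01],
       [ 7.92890333e-03,  1.38582512e-01,  9.90319151e-01,
         1.08973337e+03],
       [ 0.00000000e+00,  0.00000000e+00,  0.00000000e+00,
         1.00000000e+00]])}
side {'intrinsics': array([[394.32392513,   0.        , 281.7371107 ],
       [  0.        , 394.32392513, 212.06080633],
       [  0.        ,   0.        ,   1.        ]]), 'extrinsics': array([[-8.89304277e-01, -2.63612352e-01,  3.73692963e-01,
         9.13296755e+02],
       [ 4.56924962e-01, -5.45970542e-01,  7.02236247e-01,
         5.84265957e+02],
       [ 1.89072010e-02,  7.95251341e-01,  6.05985002e-01,
         7.09465476e+02],
       [ 0.00000000e+00,  0.00000000e+00,  0.00000000e+00,
         1.00000000e+00]])}
wrist {'intrinsics': array([[289.3
[... 500 characters left out ...]
.15, 'q': array([ 1.18130854e+00,  9.17104797e-02,  1.23162428e+00, -1.77201175e-05,
        1.81980878e+00, -5.66944678e-02]), 'joint_vel': array([ 1.94015218e-04, -2.46519629e-03, -3.69008455e-03,  1.48203098e-03,
        1.14244034e-03,  6.31517588e-06]), 'joint_torque': array([ 1.55236481e-03, -4.59369922e+01, -4.18528068e+01, -4.63461197e-05,
        9.62030055e-03, -4.98714840e-06]), 'ee_pos': array([195.97293508, 566.98022863, 302.98734472]), 'ee_rot': array([ 8.14459230e-01,  5.80220270e-01, -6.51468785e-04,  4.20686343e-04]), 'contact_force': array([ 0.16710968,  1.04211961, -1.07283561]), 'moment': array([ 0.01469001,  0.00203132, -0.02969529]), 'gripper_width': 0.9990683668645075}
```

View pics/top0.png

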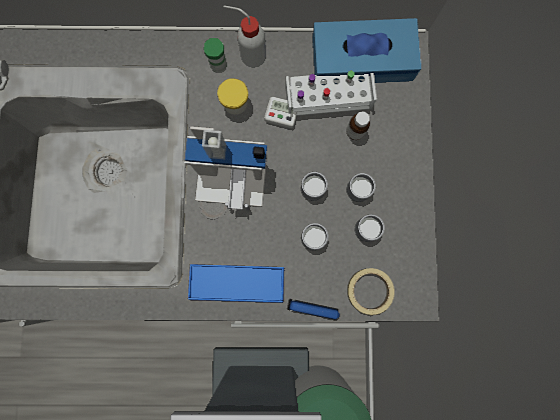

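View pics/side0.png

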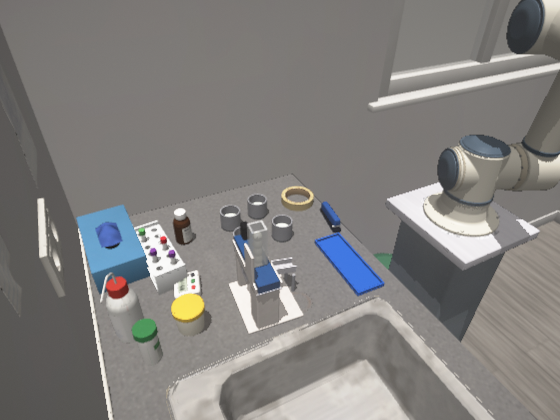

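View pics/wrist0.png

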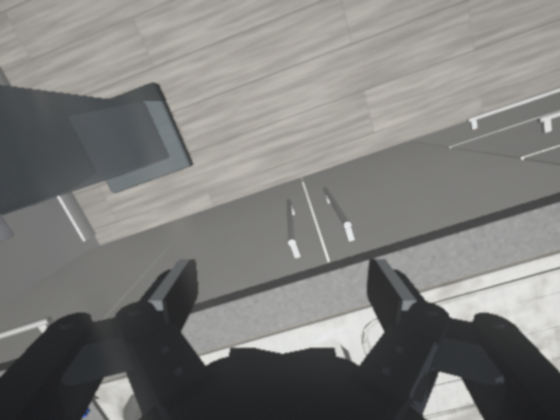

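The top view shows jars at (314,185), (361,187), (370,228) and (315,237). The dispenser is near (225,165) with its chute pointing down the image (−x) and its handle at (259,153). The carrier is at (237,283), the stapler at (314,309), the tape at (371,291) and the bottle at (360,122). Next I'll measure them.

```bash
python3 - <<'E'
from h import *
z=np.load('pics/top0.npz');p=z['p'];d=z['d']
P=cloud('top',d)
im=cv2.resize(p[100:340,170:440,::-1],None,fx=2.9,fy=2.4,interpolation=cv2.INTER_CUBIC);cv2.imwrite('pics/crop0.png',im)
hsv=cv2.cvtColor(p,cv2.COLOR_RGB2HSV)
# jars: rim points by depth
for (u,v) in[(314,185),(361,187),(370,228),(315,237)]:
    q=P[v-18:v+19,u-18:u+19].reshape(-1,3);q=q[(q[:,2]>45)&(q[:,2]<60)]
    c,_=cv2.minEnclosingCircle(q[:,:2].astype(np.float32)); 
    A=np.c_[2*q[:,:2],np.ones(len(q))];s=np.linalg.lstsq(A,(q[:,:2]**2).sum(1),rcond=None)[0]
    print('jar',len(q),q[:,2].mean().round(1),np.round(c,1),round(_,1),s[:2].round(1),np.sqrt(s[2]+s[0]**2+s[1]**2).round(1))
def mask(lo,hi,box):
    m=cv2.inRange(hsv,lo,hi);k=np.zeros_like(m);x0,y0,x1,y1=box;k[y0:y1,x0:x1]=m[y0:y1,x0:x1];return k
m=mask((100,120,60),(125,255,255),(180,255,290,310))
r=cv2.minAreaRect(cv2.findNonZero(m));print('carrier',r)
b=cv2.boxPoints(r);print([ray('top',*x,8)[:2].round(1) for x in b], ray('top',*r[0],8).round(1))
m=mask((100,80,30),(125,255,255),(286,290,345,325));r=cv2.minAreaRect(cv2.findNonZero(m));print('stapler',r,ray('top',*r[0],38).round(1))
print('tape',ray('top',371,291,20).round(1),'bottle',P[122,362])
# dispenser slide blue
m=mask((100,120,40),(125,255,255),(180,130,275,175));r=cv2.minAreaRect(cv2.findNonZero(m));print('slide',r,[ray('top',*x,142)[:2].round(1) for x in cv2.boxPoints(r)])
m=mask((0,0,0),(180,255,35),(245,140,275,165));q=P[m>0];print('handle',r,q[q[:,2]>170].mean(0),q[q[:,2]>170].min(0),q[q[:,2]>170].max(0))
q=P[120:215,185:275].reshape(-1,3)
for lo,hi in[(225,245),(172,190),(135,150),(50,90),(1,6)]:
    s=q[(q[:,2]>lo)&(q[:,2]<hi)]
    if len(s):print(lo,hi,len(s),np.nanpercentile(s,[1,50,99],axis=0).round(0).tolist())
E
```

```text
jar 148 51.4 [ 636.9 -143.8] 27.9 [ 636.6 -143.5] 26.0
jar 150 51.5 [ 634.7 -246.8] 28.1 [ 634.2 -246.6] 26.0
jar 150 51.4 [ 544.9 -263.9] 28.1 [ 544.6 -263.7] 26.0
jar 138 51.7 [ 525.3 -144.6] 27.7 [ 525.4 -144.3] 26.0
carrier ((235.8136444091797, 282.9629211425781), (94.95364379882812, 35.4826774597168), 1.7899105548858643)
[array([389.9, 127.5]), array([466.2, 127.4]), array([460.6, -80.1]), array([384.3, -78. ])] [425.1  24.2   8. ]
stapler ((314.20526123046875, 309.5079650878906), (50.78647232055664, 10.299117088317871), 11.689370155334473) [ 371.1 -144.1   38. ]
tape [ 409.3 -267.9   20. ] bottle [ 759.41567555 -241.26799786  101.76830541]
slide ((225.40098571777344, 152.4901123046875), (80.29950714111328, 23.18436622619629), 5.710593223571777) [array([666.7, 118.1]), array([713.6, 115.1]), array([698.2, -43.7]), array([651.5, -39.6])]
handle ((225.40098571777344, 152.4901123046875), (80.29950714111328, 23.18436622619629), 5.710593223571777) [675.00823237 -30.02907104 177.55210562] [669.56831838 -38.27832025 170.57138428] [684.64969859 -21.07877498 182.15014023]
225 245 198 [[669.0, 37.0, 226.0], [684.0, 53.0, 234.0], [701.0, 69.0, 238.0]]
172 190 174 [[669.0, -38.0, 172.0], [677.0, -19.0, 180.0], [712.0, 96.0, 189.0]]
135 150 1580 [[652.0, -41.0, 135.0], [678.0, 27.0, 142.0], [714.0, 116.0, 148.0]]
50 90 721 [[583.0, -26.0, 52.0], [629.0, 22.0, 67.0], [666.0, 109.0, 88.0]]
1 6 1898 [[577.0, -57.0, 1.0], [645.0, 49.0, 3.0], [793.0, 146.0, 6.0]]
```

View pics/crop0.png

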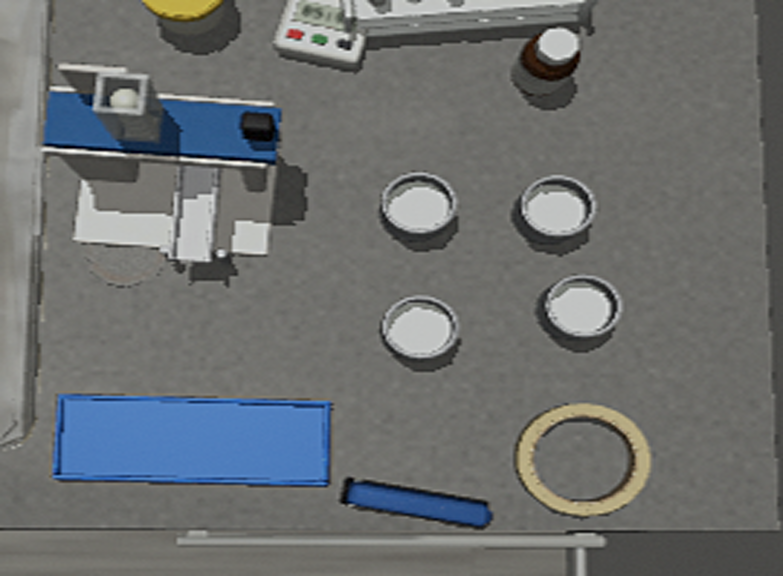

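```bash
python3 - <<'E'
from h import *
z=np.load('pics/top0.npz');p=z['p'];d=z['d'];P=cloud('top',d)
a=cv2.resize(p[125:225,180:280,::-1],(600,600),interpolation=cv2.INTER_CUBIC)
cv2.imwrite('pics/c1.png',a)
s=np.load('pics/side0.npz')['p']
cv2.imwrite('pics/c2.png',cv2.resize(s[190:340,180:380,::-1],(800,600),interpolation=cv2.INTER_CUBIC))
for u in range(196,230,4): print(u,P[195:222:3,u,2].round(0))
print(ray('top',212,204,0),ray('top',201,204,0),ray('top',226,204,0),ray('top',212,219,0))
# chute / rails: points
q=P[140:165,190:275].reshape(-1,3)
q=P[120:175,180:275].reshape(-1,3)
s=q[(q[:,2]>225)&(q[:,2]<242)];print('mag',cv2.minAreaRect(s[:,:2].astype(np.float32)),len(s))
s=q[(q[:,2]>174)&(q[:,2]<186)&(q[:,1]<0)];print('han',cv2.minAreaRect(s[:,:2].astype(np.float32)),len(s))
s=q[(q[:,2]>139)&(q[:,2]<146)];print('top',cv2.minAreaRect(s[:,:2].astype(np.float32)),len(s))
E
```

```text
196 [ 7.  6. -6.  1.  1. -2. -0.  3.  2.]
200 [ 3.  7.  2. -2. -0. -0.  1. -1. -1.]
204 [11.  1.  4. -2.  2.  0. -3. -1.  2.]
208 [ 5.  7. 10.  2. -1.  1.  1.  1.  3.]
212 [ 5.  6.  7.  2.  2.  3. -0.  1. -1.]
216 [ 4.  5.  5. -1.  0. -1. -0. -1. -1.]
220 [ 6.  7.  4.  3.  1.  1.  1.  3. -1.]
224 [ 8.  8.  6.  0. -1. -1. -2. -0.  3.]
228 [ 8.  5. 77. 71. 75. -0.  5.  1. -1.]
[599.56583411  81.33930273   0.        ] [599.44050544 105.96062193   0.        ] [599.72540837  49.99029992   0.        ] [565.75193533  80.52061096   0.        ]
mag ((684.5584716796875, 53.32453918457031), (31.429250717163086, 31.70868682861328), 85.50617980957031) 198
han ((677.2359619140625, -27.728946685791016), (15.382233619689941, 21.11033058166504), 0.2836694121360779) 87
top ((683.1939086914062, 38.16127014160156), (159.48635864257812, 56.05570602416992), 85.2851333618164) 1259
```

View pics/c1.png

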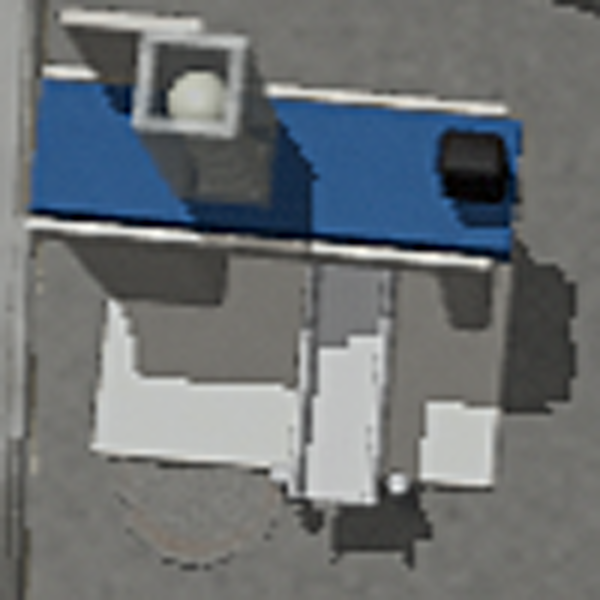

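View pics/c2.png

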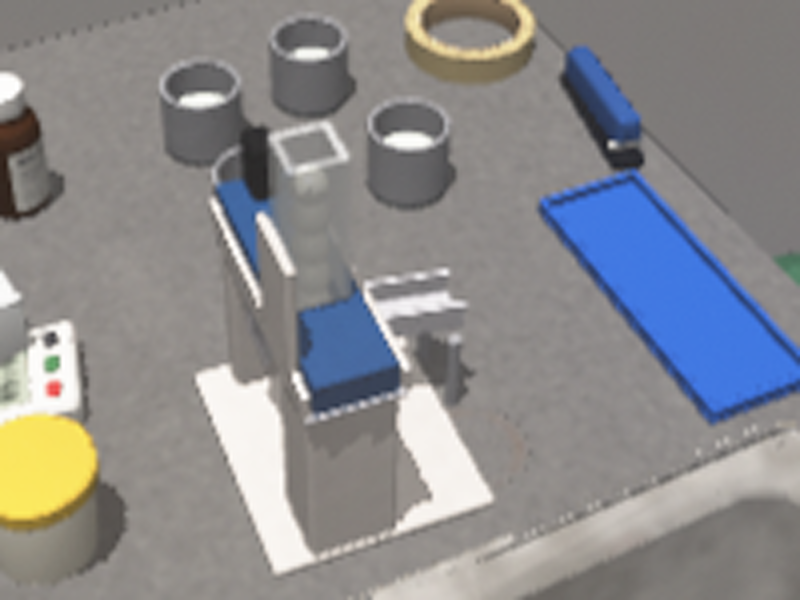

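```bash
python3 - <<'E'
from h import *
print(ray('top',246.3,205.2,54),'exp 589.5,2.3'); print(ray('top',236.5,207.5,60),'exp 582.8 23.6')
s=st();print(R.from_quat(s['ee_rot']).as_matrix().round(3))
E
```

```text
[589.6584875   0.7031563  54.       ] exp 589.5,2.3
[583.79514543  20.94376833  60.        ] exp 582.8 23.6
[[ 0.327  0.945 -0.001]
 [ 0.945 -0.327 -0.001]
 [-0.002 -0.    -1.   ]]
```

```bash
cat >> h.py <<'E'
def to(x,y,z,s=None):
    s=s or st();M=R.from_quat(s['ee_rot']).as_matrix()
    d=M.T@(np.array([x,y,z])-s['ee_pos']);print('t',round(s['t'],2),'pos',s['ee_pos'].round(1),'yaw',np.degrees(np.arctan2(M[1,0],M[0,0])).round(2),'dtool mm',d.round(1),'units',(d/25).round(2),'F',s['contact_force'].round(2),'w',round(s['gripper_width'],3))
    return d
E
```

Emit:
play_rows(plan=[[0, 0, 0, -0.8], [0, 0, 0, -0.8], [0, 0, 0, -0.8], [0, 0, 0, 0]], grip=1)

```text
t: 0.48
ee_pos: [196.0, 567.0, 303.4]
ee_rot: [0.734, 0.679, -0.0, 0.0]
contact_force: [-0.5, -0.3, 0.2]
gripper_width: 0.997
```

```bash
python3 -c "
from h import *
to(525,-144,200)"
```

```text
t 0.48 pos [196.  567.  303.4] yaw 85.5 dtool mm [-683.   383.8  103.8] units [-27.32  15.35   4.15] F [-0.45 -0.25  0.17] w 0.997
```

Emit:
play_rows(plan=[[-0.9, 0.5, 0, 0], [-0.9, 0.5, 0, 0], [-0.9, 0.5, 0, 0], [-0.9, 0.5, 0, 0], [-0.9, 0.5, 0, 0], [-0.9, 0.5, 0, 0], [-0.9, 0.5, 0, 0], [-0.9, 0.5, 0, 0], [-0.9, 0.5, 0, 0], [-0.9, 0.5, 0, 0], [-0.9, 0.5, 0, 0], [-0.9, 0.5, 0, 0]])

```text
t: 1.48
ee_pos: [323.8, 284.6, 303.8]
ee_rot: [0.736, 0.677, 0.0, 0.0]
contact_force: [0.5, 0.1, 0.4]
gripper_width: 0.997
```

Emit:
play_rows(plan=[[-0.9, 0.5, 0, 0], [-0.9, 0.5, 0, 0], [-0.9, 0.5, 0, 0], [-0.9, 0.5, 0, 0], [-0.9, 0.5, 0.2, 0], [-0.9, 0.5, 0.2, 0], [-0.9, 0.5, 0.2, 0], [-0.9, 0.5, 0.2, 0], [-0.9, 0.5, 0.3, 0], [-0.9, 0.5, 0.3, 0], [-0.9, 0.5, 0.3, 0], [-0.9, 0.5, 0.3, 0]])

```text
t: 2.48
ee_pos: [451.3, 3.2, 253.5]
ee_rot: [0.736, 0.677, 0.0, 0.0]
contact_force: [0.8, 0.7, 0.1]
gripper_width: 1.001
```

```bash
python3 -c "
from h import *
to(525,-144,200)
snap('wrist','w1')"
```

```text
t 2.48 pos [451.3   3.2 253.5] yaw 85.15 dtool mm [-140.4   85.9   53.5] units [-5.62  3.43  2.14] F [0.77 0.74 0.06] w 1.001
```

View pics/w1.png

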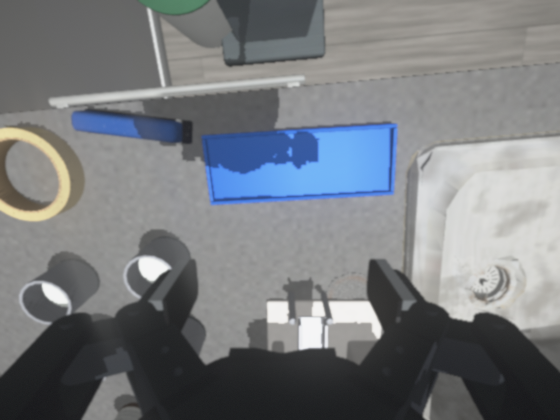

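The wrist view shows the carrier at (300,163), the near jars at (50,300) and (155,270), and the chute at (312,325). Everything agrees with the map, so I'll go on to the near jar.

Emit:
play_rows(plan=[[-0.7, 0.5, 0, 0], [-0.9, 0.5, 0, 0], [-0.9, 0.5, 0, 0], [-0.9, 0.5, 0.2, 0], [-0.9, 0.5, 0.3, 0], [-0.7, 0.5, 0.5, 0], [-0.4, 0.3, 0.5, 0], [0, 0, 0.4, 0], [0, 0, 0, 0]])

```text
t: 3.28
ee_pos: [521.4, -136.6, 203.2]
ee_rot: [0.736, 0.677, -0.001, -0.002]
contact_force: [-0.7, 0.3, -0.1]
gripper_width: 1.005
```

```bash
python3 -c "
from h import *
to(525,-144,88)
p,d,s=snap('top','t1');P=cloud('top',d)
for (u,v) in[(314,185),(361,187),(370,228),(315,237)]:
    q=P[v-18:v+19,u-18:u+19].reshape(-1,3);q=q[(q[:,2]>45)&(q[:,2]<60)];print(len(q), cv2.minEnclosingCircle(q[:,:2].astype(np.float32)) if len(q) else 0)
"
```

```text
t 3.28 pos [ 521.4 -136.6  203.2] yaw 85.18 dtool mm [ -7.3   4.8 115.1] units [-0.29  0.19  4.6 ] F [-0.69  0.28 -0.09] w 1.005
4 ((642.16357421875, -130.02996826171875), 22.794992446899414)
79 ((636.7890625, -247.7939453125), 27.467512130737305)
0 0
0 0
```

Emit:
play_rows(plan=[[-0.3, 0.2, 0.4, 0], [0, 0, 0.7, 0], [0, 0, 0.7, 0], [0, 0, 0.7, 0], [0, 0, 0.7, 0], [0, 0, 0.7, 0], [0, 0, 0.5, 0], [0, 0, 0.2, 0], [0, 0, 0, 0]])

```text
t: 4.08
ee_pos: [526.2, -144.3, 90.3]
ee_rot: [0.735, 0.678, -0.0, -0.001]
contact_force: [0.2, 0.1, -1.3]
gripper_width: 1.001
```

```bash
python3 -c "
from h import *
to(525,-144,88)
snap('wrist','w2')
"
```

```text
t 4.08 pos [ 526.2 -144.3   90.3] yaw 85.35 dtool mm [ 0.2 -1.2  2.3] units [ 0.01 -0.05  0.09] F [ 0.25  0.12 -1.27] w 1.001
```

View pics/w2.png

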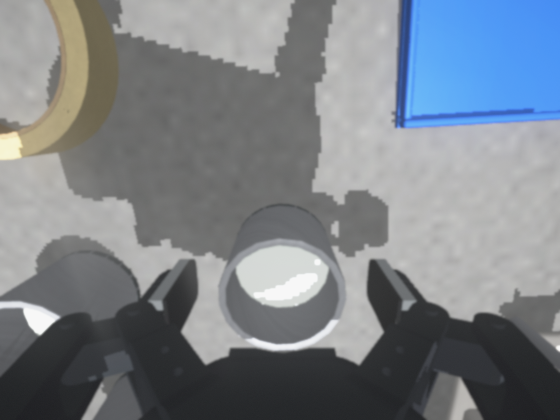

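Emit:
play_rows(plan=[[0, 0, 0, 0], [0, 0, 0, 0], [0, 0, 0, 0], [0, 0, 0, 0], [0, 0, 0, 0], [0, 0, 0, 0], [0, 0, 0, 0], [0, 0, 0, 0]], grip=-1, newtons=45)

```text
t: 4.8
ee_pos: [527.6, -145.0, 93.2]
ee_rot: [0.735, 0.678, 0.001, 0.001]
contact_force: [-0.4, 0.5, 5.3]
gripper_width: 0.638
```

Emit:
play_rows(plan=[[0, 0, -0.2, 0], [0, 0, -0.4, 0], [0, 0, -0.4, 0], [0, 0, -0.3, 0], [0, 0, -0.1, 0], [0, 0, 0, 0], [0, 0, 0, 0], [0, 0, 0, 0], [0, 0, 0, 0]])

```text
t: 5.55
ee_pos: [526.4, -144.6, 125.7]
ee_rot: [0.735, 0.678, -0.0, -0.001]
contact_force: [-0.2, -0.5, -1.2]
gripper_width: 0.638
```

```bash
cat > f.py <<'E'
from h import *
F=[]
for i in range(8):
    s=st();F.append([s['contact_force'][2],s['joint_torque'][1],s['joint_torque'][2]]);bot.read_camera('side')
F=np.array(F);print(F[:,0].round(2),F.mean(0).round(3));to(0,0,0)
E
python3 f.py
```

```text
[-1.19 -1.1  -1.37 -1.69 -1.   -0.32 -2.13 -2.15] [ -1.369 -40.662 -41.267]
t 5.95 pos [ 526.7 -144.7  126.3] yaw 85.33 dtool mm [ 101.3 -536.7  126.4] units [  4.05 -21.47   5.05] F [-0.48 -0.43 -1.33] w 0.639
```

Emit:
play_rows(plan=[[0, 0, 0.3, 0], [0, 0, 0.4, 0], [0, 0, 0.4, 0], [0, 0, 0.2, 0], [0, 0, 0.1, 0], [0, 0, 0, 0], [0, 0, 0, 0]])

```text
t: 6.53
ee_pos: [526.1, -144.5, 93.2]
ee_rot: [0.735, 0.678, -0.0, -0.001]
contact_force: [-9.4, 3.2, 15.9]
gripper_width: 0.636
```

Emit:
play_rows(plan=[[0, 0, 0, 0], [0, 0, 0, 0], [0, 0, 0, 0], [0, 0, -0.3, 0], [0, 0, -0.9, 0], [0, 0, -0.9, 0], [0, 0, -0.9, 0], [0, 0, -0.9, 0], [0, 0, -0.3, 0], [0, 0, 0, 0], [0, 0, 0, 0]], grip=1)

```text
t: 7.45
ee_pos: [526.7, -144.7, 195.9]
ee_rot: [0.735, 0.678, -0.0, -0.0]
contact_force: [-0.6, -0.3, -1.0]
gripper_width: 0.998
```

```bash
python3 f.py; python3 -c "
from h import *
to(545,-263.5,190)
snap('top','t2');snap('wrist','w3')
"
```

```text
[-1.04 -0.27 -0.16 -0.19 -0.13 -0.02  1.17  0.71] [ 1.0000e-02 -4.0152e+01 -4.2244e+01]
t 7.85 pos [ 526.5 -144.6  195.6] yaw 85.33 dtool mm [ 101.2 -536.3  196.3] units [  4.05 -21.45   7.85] F [-0.21 -0.72 -0.16] w 1.0
t 7.85 pos [ 526.5 -144.6  195.6] yaw 85.33 dtool mm [-117.    28.1    5.6] units [-4.68  1.12  0.22] F [-0.21 -0.72 -0.16] w 1.0
```

View pics/t2.png

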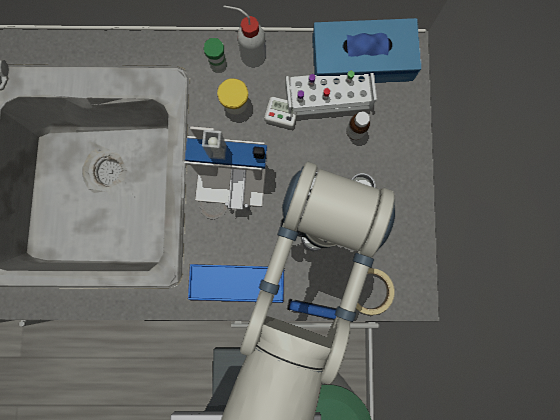

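View pics/w3.png

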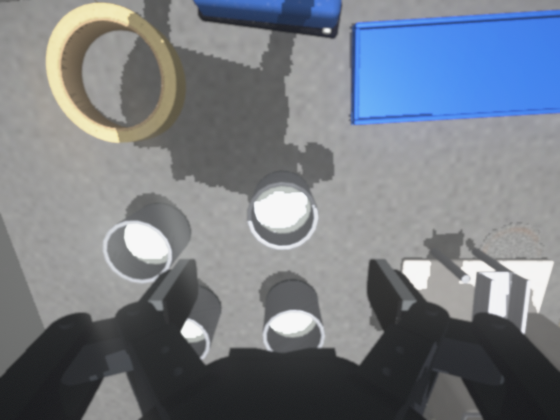

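Jar A was set down well, with its rim at (283,217) in the wrist view, and it is light (about −1.4 N). The other jars show at (137,250), (293,330) and (200,335). Next I'll try the right-hand near jar.

Emit:
play_rows(plan=[[-0.6, 0.1, 0, 0], [-0.8, 0.2, 0, 0], [-0.8, 0.2, 0, 0], [-0.8, 0.2, 0, 0], [-0.8, 0.2, 0.2, 0], [-0.6, 0.2, 0.5, 0], [-0.3, 0.1, 0.5, 0], [0, 0, 0.6, 0], [0, 0, 0.6, 0], [0, 0, 0, 0], [0, 0, 0, 0]])

```text
t: 8.87
ee_pos: [546.4, -263.5, 134.8]
ee_rot: [0.735, 0.678, -0.0, -0.002]
contact_force: [0.4, 0.5, 1.1]
gripper_width: 1.001
```

```bash
python3 -c "
from h import *
z=np.load('pics/w3.npz');S=dict(ee_pos=z['pos'],ee_rot=z['rot']);
for u,v in[(137,250),(283,217),(293,330)]:print(ray('wrist',u,v,52,S).round(1))
to(545,-263.5,90);snap('wrist','w4')
"
```

```text
[ 543.  -264.4   52. ]
[ 524.6 -144.9   52. ]
[ 630.1 -144.5   52. ]
t 8.87 pos [ 546.4 -263.5  134.8] yaw 85.35 dtool mm [-0.1 -1.3 44.8] units [-0.01 -0.05  1.79] F [0.39 0.47 1.07] w 1.001
```

View pics/w4.png

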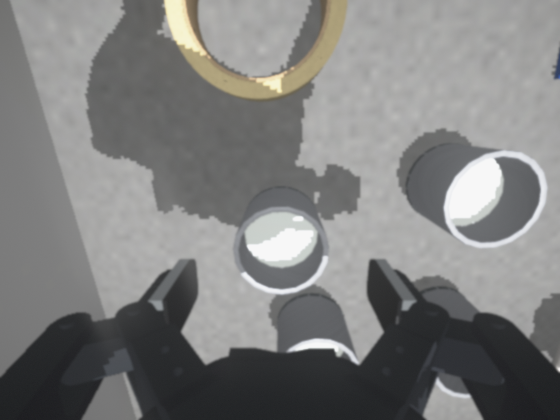

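The jar is centred at (282,250) between the fingers, so I'll descend, grip and lift.

Emit:
play_rows(plan=[[0, 0, 0.5, 0], [0, 0, 0.6, 0], [0, 0, 0.4, 0], [0, 0, 0.2, 0], [0, 0, 0, 0]])

```text
t: 9.33
ee_pos: [546.4, -263.7, 92.2]
ee_rot: [0.735, 0.678, -0.0, -0.001]
contact_force: [-0.3, -0.2, -0.1]
gripper_width: 1.0
```

Emit:
play_rows(plan=[[0, 0, 0, 0], [0, 0, 0, 0], [0, 0, 0, 0], [0, 0, 0, 0], [0, 0, 0, 0], [0, 0, 0, 0], [0, 0, -0.2, 0], [0, 0, -0.4, 0], [0, 0, -0.4, 0], [0, 0, -0.4, 0], [0, 0, 0, 0], [0, 0, 0, 0]], grip=-1)

```text
t: 10.33
ee_pos: [547.5, -264.5, 130.3]
ee_rot: [0.735, 0.678, 0.0, 0.001]
contact_force: [-0.5, 1.0, -1.8]
gripper_width: 0.645
```

```bash
python3 f.py
```

```text
[-1.76 -0.71 -1.4  -0.74 -1.85 -1.14 -0.91 -1.47] [ -1.246 -48.381 -41.796]
t 10.73 pos [ 546.9 -264.1  128.4] yaw 85.33 dtool mm [ 218.7 -566.5  128.9] units [  8.75 -22.66   5.16] F [-0.09 -1.17 -0.88] w 0.649
```

This jar is light too. I'll put it back and go to jar B, the far-right one at (635,−247).

Emit:
play_rows(plan=[[0, 0, 0.3, 0], [0, 0, 0.4, 0], [0, 0, 0.4, 0], [0, 0, 0.2, 0], [0, 0, 0, 0], [0, 0, 0, 0]])

```text
t: 11.23
ee_pos: [546.7, -264.0, 95.6]
ee_rot: [0.735, 0.678, -0.0, -0.001]
contact_force: [-0.7, 0.4, -1.1]
gripper_width: 0.652
```

Emit:
play_rows(plan=[[0, 0, 0, 0], [0, 0, 0, 0], [0, 0, 0, 0], [0, 0, -0.3, 0], [0, 0, -0.8, 0], [0, 0, -0.9, 0], [0, 0, -0.9, 0], [0, 0.5, -0.4, 0], [0, 0.8, -0.1, 0], [0, 0.8, 0, 0], [0, 0.5, 0, 0], [0, 0, 0, 0]], grip=1)

```text
t: 12.23
ee_pos: [613.5, -269.4, 181.7]
ee_rot: [0.735, 0.678, 0.0, 0.0]
contact_force: [1.1, -0.2, -0.6]
gripper_width: 0.994
```

```bash
python3 -c "
from h import *
to(635,-247,140);snap('wrist','w5')
"
```

```text
t 12.23 pos [ 613.5 -269.4  181.7] yaw 85.38 dtool mm [24.  19.6 41.7] units [0.96 0.78 1.67] F [ 1.08 -0.24 -0.6 ] w 0.994
```

View pics/w5.png

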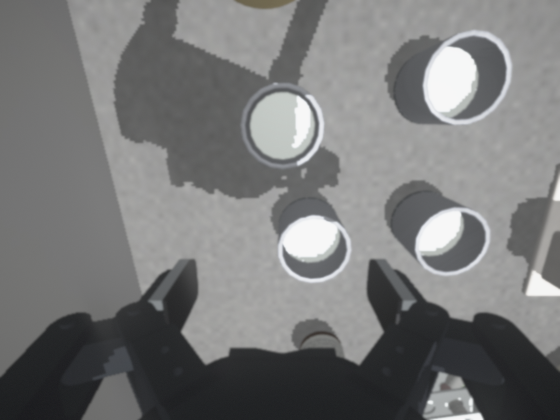

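```bash
python3 -c "
from h import *
z=np.load('pics/w5.npz');S=dict(ee_pos=z['pos'],ee_rot=z['rot']);
for u,v in[(314,248),(283,125),(452,241),(467,78)]:print(ray('wrist',u,v,52,S).round(1))
x=ray('wrist',314,248,52,S);to(636,x[1]+1,92)
"
```

```text
[ 633.3 -248.1   52. ]
[ 543.1 -264.3   52. ]
[ 635.8 -145.5   52. ]
[ 523.9 -146.2   52. ]
t 12.28 pos [ 612.4 -269.4  181.4] yaw 85.37 dtool mm [24.1 21.7 89.4] units [0.96 0.87 3.58] F [ 0.76 -0.22 -0.73] w 1.002
```

The jars are where expected: this jar is at (314,248) in the wrist view, and jar C stands upright at (283,125).

Emit:
play_rows(plan=[[0.5, 0.45, 0, 0], [0.45, 0.4, 0.2, 0], [0, 0, 0.7, 0], [0, 0, 0.8, 0], [0, 0, 0.8, 0], [0, 0, 0.6, 0], [0, 0, 0.3, 0], [0, 0, 0.15, 0], [0, 0, 0, 0], [0, 0, 0, 0]])

```text
t: 13.12
ee_pos: [635.4, -247.5, 93.7]
ee_rot: [0.735, 0.678, 0.0, 0.001]
contact_force: [0.3, -0.5, 0.6]
gripper_width: 1.0
```

Emit:
play_rows(plan=[[0, 0, 0, 0], [0, 0, 0, 0], [0, 0, 0, 0], [0, 0, 0, 0], [0, 0, 0, 0], [0, 0, 0, 0], [0, 0, -0.2, 0], [0, 0, -0.4, 0], [0, 0, -0.4, 0], [0, 0, -0.4, 0], [0, 0, 0, 0], [0, 0, 0, 0]], grip=-1)

```text
t: 14.12
ee_pos: [635.5, -247.9, 129.2]
ee_rot: [0.735, 0.678, 0.0, 0.001]
contact_force: [0.0, -0.3, -3.5]
gripper_width: 0.652
```

```bash
python3 f.py
```

```text
[-3.49 -3.52 -3.6  -1.95 -2.52 -2.78 -2.93 -1.6 ] [ -2.801 -58.477 -43.143]
t 14.52 pos [ 634.8 -247.5  127.1] yaw 85.33 dtool mm [ 195.  -652.7  127.6] units [  7.8  -26.11   5.11] F [-0.23 -0.27 -3.35] w 0.651
```

Jar B is heavy at about 2.8 N. I'll carry it to a point 50 mm in front of the dock.

Emit:
play_rows(plan=[[0, 0, -0.4, 0], [0, 0, -0.6, 0], [0, 0, -0.5, 0], [0, 0, -0.2, 0], [0.4, -0.2, 0, 0], [0.7, -0.4, 0, 0], [0.8, -0.4, 0, 0], [0.8, -0.4, 0, 0], [0.8, -0.5, 0, 0], [0.8, -0.5, 0, 0], [0.8, -0.5, 0, 0], [0.8, -0.5, 0, 0]])

```text
t: 15.52
ee_pos: [560.9, -92.0, 169.4]
ee_rot: [0.735, 0.678, -0.0, -0.001]
contact_force: [-0.4, 0.3, -3.0]
gripper_width: 0.652
```

```bash
python3 -c "
from h import *
to(517,28,170)"
```

```text
t 15.52 pos [560.9 -92.  169.4] yaw 85.34 dtool mm [116.  -53.5  -0.5] units [ 4.64 -2.14 -0.02] F [-0.39  0.27 -2.95] w 0.652
```

Emit:
play_rows(plan=[[0.8, -0.4, 0, 0], [0.8, -0.4, 0, 0], [0.8, -0.4, 0, 0], [0.7, -0.3, 0, 0], [0.5, -0.2, 0, 0], [0.2, -0.1, 0, 0], [0, 0, 0, 0], [0, 0, 0, 0]])

```text
t: 16.18
ee_pos: [525.1, 4.5, 170.1]
ee_rot: [0.735, 0.678, -0.0, 0.0]
contact_force: [-0.5, -0.5, -2.6]
gripper_width: 0.647
```

```bash
python3 -c "
from h import *
to(517,28,93);snap('top','t3');snap('wrist','w6')"
```

```text
t 16.18 pos [525.1   4.5 170.1] yaw 85.35 dtool mm [ 22.8 -10.   77. ] units [ 0.91 -0.4   3.08] F [-0.52 -0.52 -2.63] w 0.647
```

View pics/w6.png

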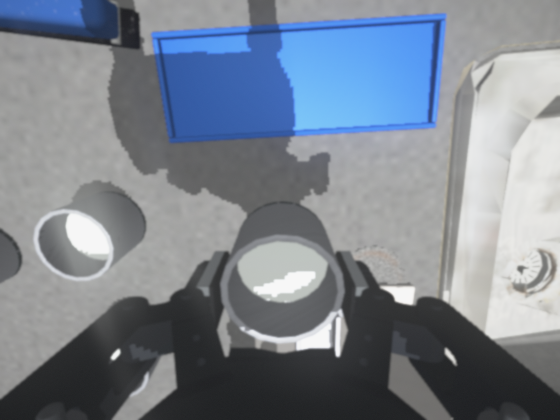

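The jar is held squarely, with its rim centre at (283,290). I'll shift sideways and lower it.

Emit:
play_rows(plan=[[0.5, -0.2, 0, 0], [0.4, -0.2, 0, 0], [0, 0, 0.6, 0], [0, 0, 0.7, 0], [0, 0, 0.7, 0], [0, 0, 0.4, 0], [0, 0, 0.3, 0], [0, 0, 0.15, 0], [0, 0, 0, 0], [0, 0, 0, 0]])

```text
t: 17.12
ee_pos: [517.3, 28.0, 99.6]
ee_rot: [0.735, 0.678, 0.0, 0.0]
contact_force: [0.0, -0.8, -2.7]
gripper_width: 0.646
```

```bash
python3 -c "
from h import *
to(567,24,93)"
```

```text
t 17.12 pos [517.3  28.   99.6] yaw 85.33 dtool mm [ 0.1 49.9  6.6] units [0.   1.99 0.27] F [ 0.   -0.8  -2.73] w 0.646
```

Emit:
play_rows(plan=[[0, 0, 0.12, 0], [0, 0, 0.06, 0], [0, 0, 0, 0], [0, 0, 0, 0]])

```text
t: 17.45
ee_pos: [517.0, 27.9, 94.6]
ee_rot: [0.735, 0.678, 0.0, 0.0]
contact_force: [-0.3, 0.9, -3.3]
gripper_width: 0.648
```

Emit:
play_rows(plan=[[0, 0, 0.04, 0], [0, 0, 0, 0], [0, 0, 0, 0]])

```text
t: 17.7
ee_pos: [517.1, 27.9, 94.5]
ee_rot: [0.735, 0.678, 0.0, 0.0]
contact_force: [-4.6, 0.6, 6.1]
gripper_width: 0.647
```

Emit:
play_rows(plan=[[0, 0, 0.04, 0], [0, 0, 0, 0], [0, 0, 0, 0]])

```text
t: 17.95
ee_pos: [517.1, 27.9, 94.5]
ee_rot: [0.735, 0.678, 0.0, 0.0]
contact_force: [-7.1, 0.4, 12.3]
gripper_width: 0.654
```

The jar touches the worktop at TCP z 94.5. I'll ease off 1 mm and slide it in.

Emit:
play_rows(plan=[[0, 0, -0.04, 0], [0, 0.2, 0, 0], [0, 0.4, 0, 0], [0, 0.4, 0, 0], [0, 0.3, 0, 0], [0, 0.3, 0, 0], [0, 0.15, 0, 0], [0, 0, 0, 0], [0, 0, 0, 0]])

```text
t: 18.7
ee_pos: [561.5, 24.4, 94.5]
ee_rot: [0.735, 0.678, 0.001, 0.001]
contact_force: [-2.0, 0.2, 5.0]
gripper_width: 0.65
```

```bash
python3 -c "
from h import *
to(567,24,94);snap('wrist','w7');snap('side','s7')
import cv2
s=cv2.imread('pics/s7.png');cv2.imwrite('pics/c3.png',cv2.resize(s[180:340,200:400],(800,600)))"
```

```text
t 18.7 pos [561.5  24.4  94.5] yaw 85.33 dtool mm [0.  5.5 0.5] units [0.   0.22 0.02] F [-2.04  0.17  5.02] w 0.65
```

View pics/w7.png

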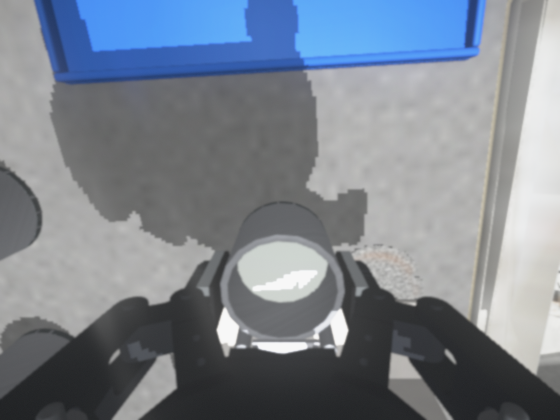

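View pics/c3.png

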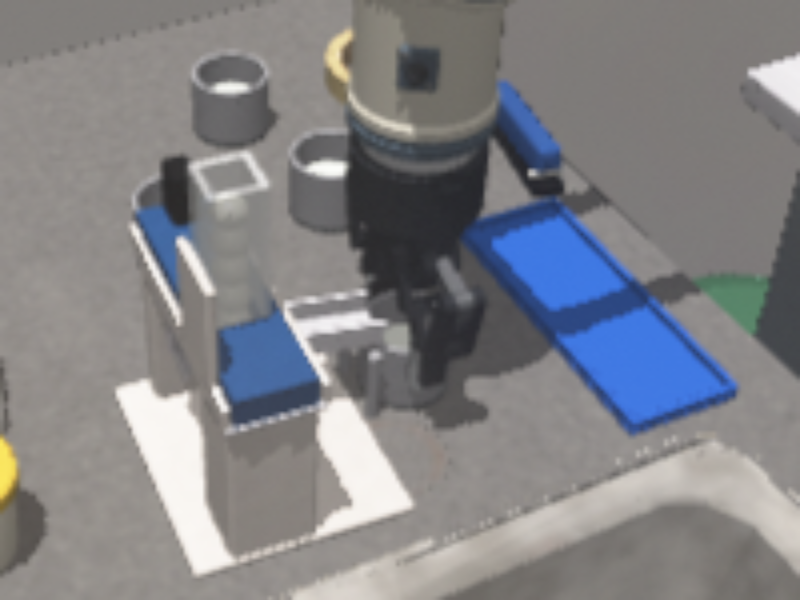

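The lip reaches over the jar and the posts are close, but not touching yet. I'll push in small steps.

Emit:
play_rows(plan=[[0, 0.1, 0, 0], [0, 0.06, 0, 0], [0, 0, 0, 0], [0, 0, 0, 0]])

```text
t: 19.13
ee_pos: [564.5, 24.2, 94.5]
ee_rot: [0.735, 0.678, 0.0, -0.0]
contact_force: [-6.4, 1.1, 8.8]
gripper_width: 0.649
```

Emit:
play_rows(plan=[[0, 0.06, 0, 0], [0, 0, 0, 0], [0, 0, 0, 0]])

```text
t: 19.38
ee_pos: [565.9, 24.1, 94.5]
ee_rot: [0.735, 0.678, -0.0, -0.0]
contact_force: [-6.3, 1.7, 9.2]
gripper_width: 0.649
```

Emit:
play_rows(plan=[[0, 0.06, 0, 0], [0, 0, 0, 0], [0, 0, 0, 0]])

```text
t: 19.63
ee_pos: [567.1, 24.0, 94.6]
ee_rot: [0.735, 0.678, -0.0, -0.001]
contact_force: [-7.7, 1.1, 10.2]
gripper_width: 0.654
```

Emit:
play_rows(plan=[[0, 0.06, 0, 0], [0, 0, 0, 0], [0, 0, 0, 0]])

```text
t: 19.88
ee_pos: [567.7, 24.0, 94.7]
ee_rot: [0.735, 0.678, -0.001, -0.001]
contact_force: [-13.0, 1.1, 12.5]
gripper_width: 0.647
```

Emit:
play_rows(plan=[[0, 0.06, 0, 0], [0, 0, 0, 0], [0, 0, 0, 0]])

```text
t: 20.13
ee_pos: [568.1, 23.9, 94.8]
ee_rot: [0.735, 0.678, -0.002, -0.003]
contact_force: [-19.4, 1.0, 17.3]
gripper_width: 0.648
```

The jar is firmly against both posts (about 19 N with little sideways force). I'll release it and rise.

Emit:
play_rows(plan=[[0, -0.1, 0, 0], [0, 0, 0, 0], [0, 0, 0, 0], [0, 0, 0, 0], [0, 0, -0.3, 0], [0, 0, -0.8, 0], [0, 0, -1, 0], [0, 0, -1, 0], [0, 0, -1, 0], [0, 0, -1, 0], [0, 0, -1, 0], [0, 0, -0.8, 0]], grip=1)

```text
t: 21.13
ee_pos: [568.3, 23.7, 268.8]
ee_rot: [0.735, 0.678, 0.001, 0.001]
contact_force: [-0.1, -0.6, 0.4]
gripper_width: 1.003
```

```bash
python3 -c "
from h import *
to(600,-45,270);snap('wrist','w8')"
```

```text
t 21.13 pos [568.3  23.7 268.8] yaw 85.33 dtool mm [-65.9  37.2  -1.1] units [-2.64  1.49 -0.04] F [-0.08 -0.63  0.38] w 1.003
```

View pics/w8.png

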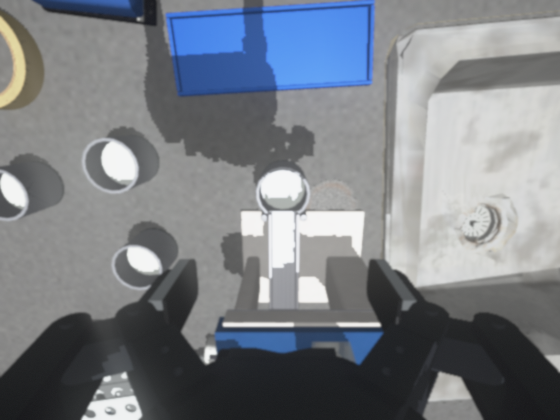

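The jar sits centred under the chute at (283,190), against the posts. Next is the handle.

Emit:
play_rows(plan=[[-0.5, 0.2, 0, 0], [-0.7, 0.4, 0, 0], [-0.7, 0.4, 0, 0], [-0.5, 0.4, 0, 0], [-0.2, 0.4, 0, 0], [0, 0.6, 0, 0], [0, 0.6, 0, 0], [0.1, 0.6, 0, 0], [0.2, 0.3, 0, 0], [0, 0, 0, 0], [0, 0, 0, 0]], grip=0.2)

```text
t: 22.1
ee_pos: [660.4, -41.6, 264.5]
ee_rot: [0.735, 0.678, -0.001, -0.001]
contact_force: [0.4, 0.2, -0.6]
gripper_width: 0.596
```

```bash
python3 -c "
from h import *
to(677.5,-28.3,222)
snap('side','s8');snap('wrist','w9')
s=cv2.imread('pics/s8.png');cv2.imwrite('pics/c4.png',cv2.resize(s[150:310,160:360],(800,600)))"
```

```text
t 22.1 pos [660.4 -41.6 264.5] yaw 85.35 dtool mm [14.6 16.1 42.5] units [0.59 0.64 1.7 ] F [ 0.39  0.21 -0.58] w 0.596
```

View pics/c4.png

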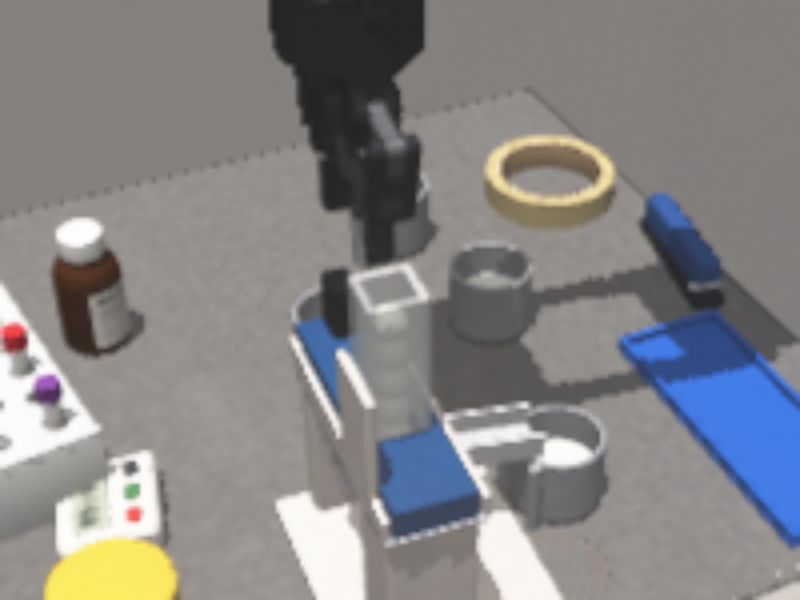

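View pics/w9.png

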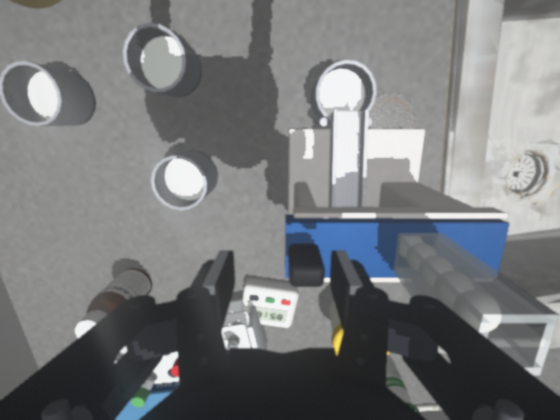

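```bash
python3 -c "
from h import *
p=cv2.imread('pics/w9.png');cv2.imwrite('pics/c5.png',cv2.resize(p[220:310,240:360],(800,600),interpolation=cv2.INTER_CUBIC))
z=np.load('pics/w9.npz');S=dict(ee_pos=z['pos'],ee_rot=z['rot'])
P=cloud('wrist',z['d'],S);q=P[235:300,280:330].reshape(-1,3);q=q[(q[:,2]>174)&(q[:,2]<187)]
print(len(q),cv2.minAreaRect(q[:,:2].astype(np.float32)),q[:,2].mean())"
```

```text
837 ((677.5233764648438, -29.19506072998047), (21.5947265625, 15.730286598205566), 83.79768371582031) 178.30638843275355
```

View pics/c5.png

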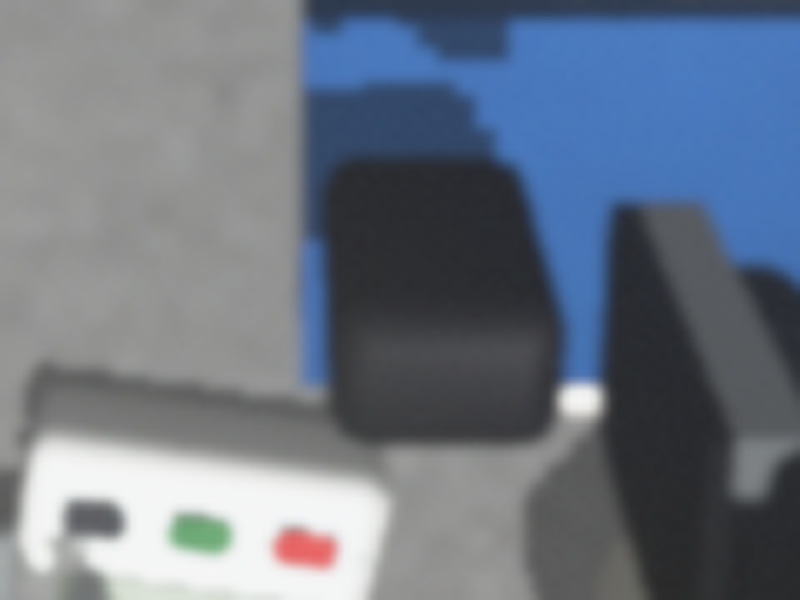

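The handle measures (677.5, −29), which agrees with the map.

Emit:
play_rows(plan=[[0.3, 0.35, 0, 0], [0.25, 0.3, 0, 0], [0, 0, 0, 0], [0, 0, 0.3, 0], [0, 0, 0.5, 0], [0, 0, 0.5, 0], [0, 0, 0.25, 0], [0, 0, 0, 0], [0, 0, 0, 0]])

```text
t: 22.95
ee_pos: [677.3, -29.3, 225.8]
ee_rot: [0.735, 0.678, -0.001, -0.001]
contact_force: [0.3, -0.8, 0.3]
gripper_width: 0.601
```

Emit:
play_rows(plan=[[0, 0, 0, 0], [0, 0, 0, 0], [0, 0, 0, 0], [0, 0, 0, 0], [0, 0, 0, 0], [0, 0, 0, 0]], grip=-1, newtons=30)

```text
t: 23.45
ee_pos: [678.1, -29.1, 228.3]
ee_rot: [0.735, 0.678, 0.001, 0.001]
contact_force: [-0.3, 0.2, 4.2]
gripper_width: 0.25
```

```bash
python3 -c "
from h import *
to(677.5,-29,222)
snap('side','s9');
s=cv2.imread('pics/s9.png');cv2.imwrite('pics/c6.png',cv2.resize(s[150:310,160:360],(800,600)))"
```

```text
t 23.45 pos [678.1 -29.1 228.3] yaw 85.34 dtool mm [ 0.  -0.6  6.3] units [ 0.   -0.02  0.25] F [-0.34  0.2   4.17] w 0.25
```

View pics/c6.png

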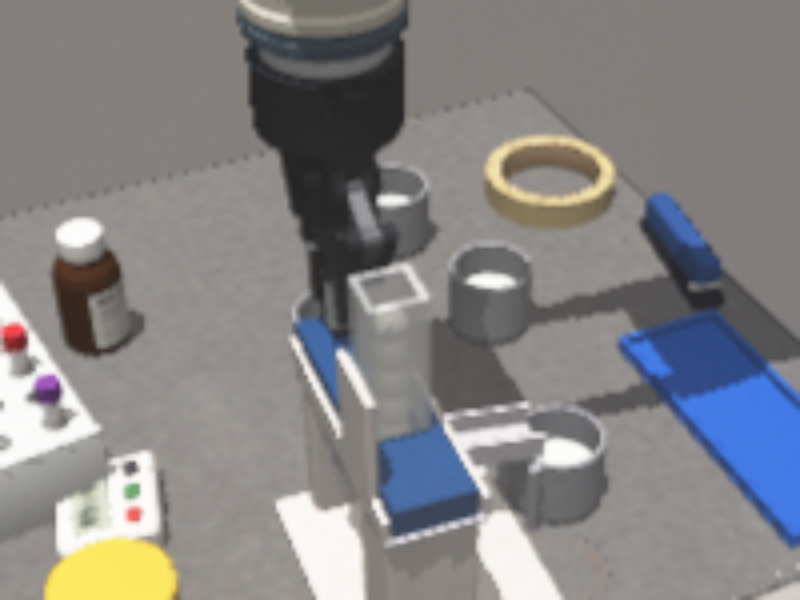

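The handle is gripped (21 mm). I'll pull it out 42 mm.

Emit:
play_rows(plan=[[-0.2, 0, 0, 0], [-0.3, 0, 0, 0], [-0.3, 0, 0, 0], [-0.3, 0, 0, 0], [-0.3, 0, 0, 0], [-0.2, 0, 0, 0], [0, 0, 0, 0], [0, 0, 0, 0]])

```text
t: 24.17
ee_pos: [674.9, -68.0, 228.2]
ee_rot: [0.735, 0.678, 0.001, -0.0]
contact_force: [-0.1, 4.8, 5.7]
gripper_width: 0.249
```

Emit:
play_rows(plan=[[-0.06, 0, 0, 0], [0, 0, 0, 0], [0, 0, 0, 0]])

```text
t: 24.42
ee_pos: [674.9, -68.2, 228.2]
ee_rot: [0.734, 0.679, 0.002, -0.001]
contact_force: [0.8, 8.3, 4.8]
gripper_width: 0.249
```

Emit:
play_rows(plan=[[-0.06, 0, 0, 0], [0, 0, 0, 0], [0, 0, 0, 0]])

```text
t: 24.67
ee_pos: [674.9, -68.4, 228.2]
ee_rot: [0.734, 0.679, 0.003, -0.001]
contact_force: [-0.0, 13.3, 6.1]
gripper_width: 0.255
```

Emit:
play_rows(plan=[[-0.06, 0, 0, 0], [0, 0, 0, 0], [0, 0, 0, 0], [0, 0, 0, 0], [0, 0, 0, 0], [0, 0, 0, 0], [0, 0, 0, 0], [0, 0, 0, 0], [0, 0, 0, 0], [0, 0, 0, 0], [0, 0, 0, 0], [0, 0, 0, 0]])

```text
t: 25.67
ee_pos: [674.8, -68.6, 228.2]
ee_rot: [0.734, 0.68, 0.003, -0.002]
contact_force: [0.9, 16.4, 5.5]
gripper_width: 0.247
```

```bash
python3 -c "
from h import *
snap('side','s10');snap('wrist','w10')
s=cv2.imread('pics/s10.png');cv2.imwrite('pics/c7.png',cv2.resize(s[150:310,160:360],(800,600)))"
```

```text
(no output)
```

View pics/c7.png

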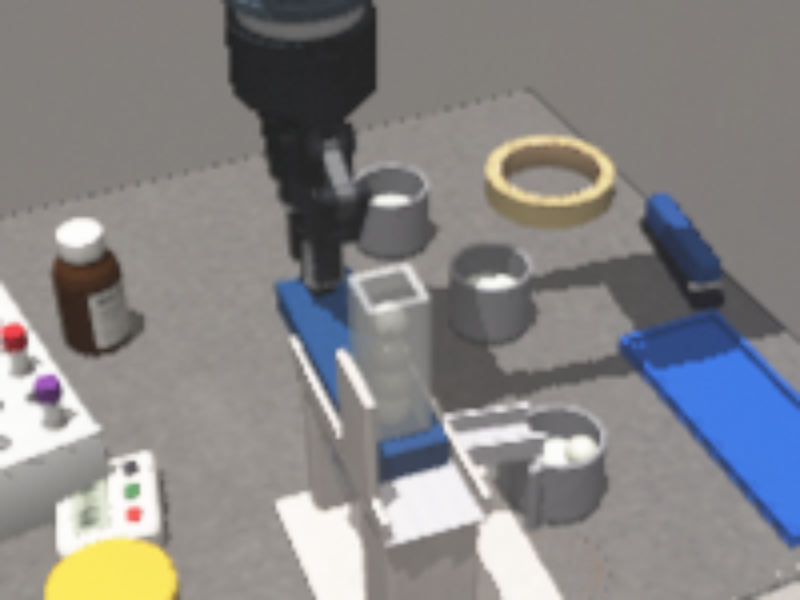

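View pics/w10.png

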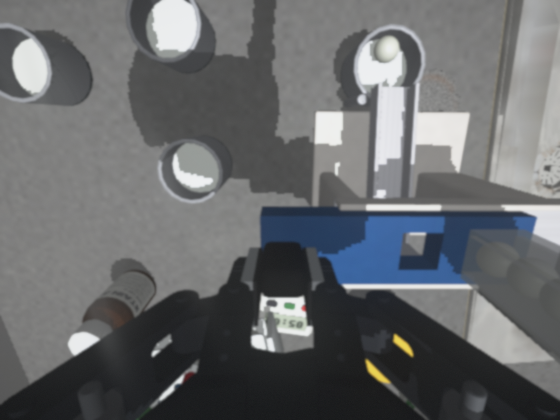

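The ball is in the jar at (387,47) and the slide's pocket is empty. I'll push the slide home.

Emit:
play_rows(plan=[[0.2, 0, 0, 0], [0.3, 0, 0, 0], [0.3, 0, 0, 0], [0.3, 0, 0, 0], [0.3, 0, 0, 0], [0.3, 0, 0, 0], [0.08, 0, 0, 0], [0, 0, 0, 0], [0, 0, 0, 0]])

```text
t: 26.52
ee_pos: [678.1, -29.0, 228.2]
ee_rot: [0.735, 0.678, 0.001, 0.001]
contact_force: [-0.9, 1.7, 5.7]
gripper_width: 0.249
```

Emit:
play_rows(plan=[[0.06, 0, 0, 0], [0, 0, 0, 0], [0, 0, 0, 0]])

```text
t: 26.77
ee_pos: [678.2, -28.2, 228.2]
ee_rot: [0.735, 0.678, 0.0, 0.001]
contact_force: [0.2, -0.0, 5.4]
gripper_width: 0.25
```

Emit:
play_rows(plan=[[0.06, 0, 0, 0], [0, 0, 0, 0], [0, 0, 0, 0]])

```text
t: 27.02
ee_pos: [678.2, -27.7, 228.3]
ee_rot: [0.736, 0.677, -0.0, 0.001]
contact_force: [0.5, -4.2, 6.5]
gripper_width: 0.252
```

Emit:
play_rows(plan=[[0.06, 0, 0, 0], [0, 0, 0, 0], [0, 0, 0, 0]])

```text
t: 27.27
ee_pos: [678.2, -27.5, 228.3]
ee_rot: [0.736, 0.677, -0.001, 0.002]
contact_force: [-1.2, -8.0, 5.0]
gripper_width: 0.254
```

The slide is home, at the stop with 8 N. I'll release it and return to the docked jar.

Emit:
play_rows(plan=[[-0.1, 0, 0, 0], [0, 0, 0, 0], [0, 0, 0, 0], [0, 0, 0, 0], [0, 0, -0.4, 0], [0, 0, -0.6, 0], [0, 0, -0.7, 0], [-0.2, -0.4, 0, 0], [0, -0.8, 0, 0], [0, -0.8, 0, 0], [0, -0.8, 0, 0], [0.4, -0.8, 0, 0]], grip=0.2)

```text
t: 28.27
ee_pos: [587.8, -15.6, 270.3]
ee_rot: [0.736, 0.677, -0.0, 0.0]
contact_force: [-0.4, 0.8, -0.3]
gripper_width: 0.602
```

Emit:
play_rows(plan=[[0.7, -0.5, 0, 0], [0.7, -0.1, 0, 0], [0.4, 0, 0, 0], [0, 0, 0, 0], [0, 0, 0, 0]], grip=1)

```text
t: 28.68
ee_pos: [577.7, 31.5, 269.9]
ee_rot: [0.735, 0.678, -0.0, 0.0]
contact_force: [0.3, 0.3, -0.7]
gripper_width: 1.0
```

```bash
python3 -c "
from h import *
snap('wrist','w11')
to(567.5,24,93)
"
```

```text
t 28.73 pos [577.8  31.  269.7] yaw 85.35 dtool mm [ -7.7  -9.7 176.7] units [-0.31 -0.39  7.07] F [-0.01 -0.41 -0.46] w 1.001
```

View pics/w11.png

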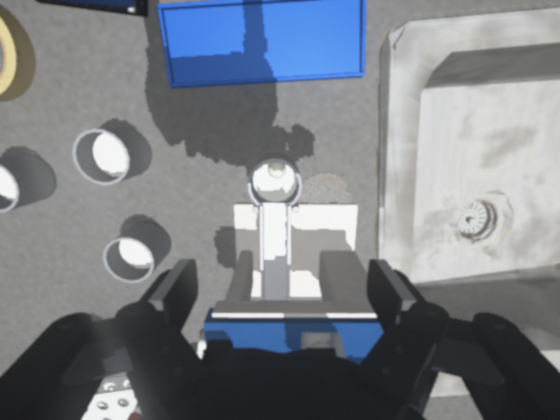

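The jar is docked with its ball at (277,170), and the slide is home. I'll descend straight onto the jar.

Emit:
play_rows(plan=[[-0.3, -0.4, 0, 0], [0, 0, 0, 0], [0, 0, 0.7, 0], [0, 0, 1, 0], [0, 0, 1, 0], [0, 0, 1, 0], [0, 0, 1, 0], [0, 0, 0.8, 0], [0, 0, 0.7, 0], [0, 0, 0.4, 0], [0, 0, 0.3, 0], [0, 0, 0, 0]])

```text
t: 29.73
ee_pos: [566.5, 24.2, 95.5]
ee_rot: [0.736, 0.678, -0.001, -0.001]
contact_force: [-0.6, 0.3, -0.8]
gripper_width: 1.001
```

Emit:
play_rows(plan=[[0, 0, 0, 0], [0, 0, 0, 0]])

```text
t: 29.9
ee_pos: [567.7, 24.5, 98.6]
ee_rot: [0.735, 0.678, 0.001, 0.001]
contact_force: [0.2, 1.4, 0.5]
gripper_width: 1.0
```

```bash
python3 -c "
from h import *
to(567.5,24,93)
"
```

```text
t 29.9 pos [567.7  24.5  98.6] yaw 85.32 dtool mm [-0.5 -0.1  5.6] units [-0.02 -0.01  0.23] F [0.17 1.42 0.49] w 1.0
```

Emit:
play_rows(plan=[[0, 0, 0.12, 0], [0, 0, 0, 0], [0, 0, 0, 0], [0, 0, 0, 0], [0, 0, 0, 0], [0, 0, 0, 0], [0, 0, 0, 0], [0, 0, 0, 0]], grip=-1, newtons=45)

```text
t: 30.57
ee_pos: [567.2, 24.5, 95.1]
ee_rot: [0.735, 0.678, 0.0, 0.0]
contact_force: [-2.2, -1.2, 4.9]
gripper_width: 0.651
```

Emit:
play_rows(plan=[[0, -0.2, 0, 0], [0, -0.3, 0, 0], [0, -0.4, 0, 0], [0, -0.4, 0, 0], [0, -0.4, 0, 0], [0, -0.4, 0, 0], [0, -0.2, 0, 0], [0, 0, -0.2, 0], [0, 0, -0.4, 0], [0, 0, -0.4, 0], [0, 0, -0.2, 0], [0, 0, 0, 0]])

```text
t: 31.57
ee_pos: [510.4, 29.3, 125.9]
ee_rot: [0.735, 0.678, 0.001, 0.001]
contact_force: [0.6, -0.8, -2.4]
gripper_width: 0.645
```

```bash
python3 -c "
from h import *
snap('wrist','w12')
to(427,84,135)
p,d,s=snap('side','s12')
"
```

```text
t 31.62 pos [510.1  29.3 125. ] yaw 85.33 dtool mm [ 47.8 -87.2 -10.1] units [ 1.91 -3.49 -0.41] F [-0.83  0.03 -2.35] w 0.648
```

View pics/w12.png

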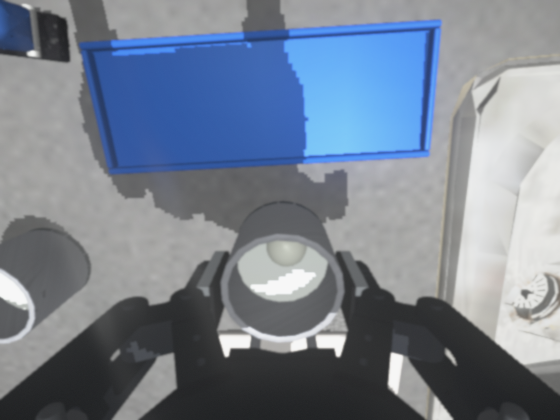

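```bash
python3 -c "
from h import *
z=np.load('pics/w12.npz');S=dict(ee_pos=z['pos'],ee_rot=z['rot'])
for u,v in[(80,45),(440,21),(430,157),(110,173)]:print(ray('wrist',u,v,12,S).round(1))
"
```

```text
[387.4 -76.4  12. ]
[391.8 125.2  12. ]
[466.5 124.8  12. ]
[460.3 -78.   12. ]
```

```bash
python3 -c "
from h import *
z=np.load('pics/w12.npz');S=dict(ee_pos=z['pos'],ee_rot=z['rot'])
p=cv2.imread('pics/w12.png')
print(ray('wrist',283,288,82.5,S).round(1),S['ee_pos'])
to(428,85,150)
"
```

```text
[508.2  28.7  82.5] [510.36534167  29.27924284 125.87797904]
t 31.67 pos [509.7  29.3 124.2] yaw 85.33 dtool mm [ 48.9 -86.  -25.8] units [ 1.96 -3.44 -1.03] F [-0.79 -0.71 -3.38] w 0.653
```

Emit:
play_rows(plan=[[0.1, -0.2, -0.5, 0], [0.2, -0.4, -0.5, 0], [0.3, -0.5, 0, 0], [0.3, -0.6, 0, 0], [0.4, -0.6, 0, 0], [0.3, -0.5, 0, 0], [0.2, -0.4, 0, 0], [0.1, -0.2, 0, 0], [0, 0, 0, 0], [0, 0, 0, 0]])

```text
t: 32.5
ee_pos: [428.8, 83.6, 149.5]
ee_rot: [0.735, 0.678, 0.0, 0.0]
contact_force: [-0.4, -0.2, -2.1]
gripper_width: 0.648
```

```bash
python3 -c "
from h import *
to(428,85,101);snap('wrist','w13')
"
```

```text
t 32.5 pos [428.8  83.6 149.5] yaw 85.36 dtool mm [ 1.4 -0.9 48.5] units [ 0.05 -0.04  1.94] F [-0.39 -0.22 -2.15] w 0.648
```

View pics/w13.png

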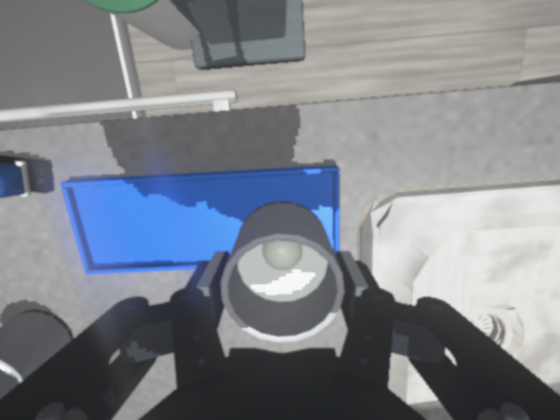

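Emit:
play_rows(plan=[[0, 0, 0.4, 0], [0, 0, 0.5, 0], [0, 0, 0.5, 0], [0, 0, 0.3, 0], [0, 0, 0.15, 0], [0, 0, 0, 0], [0, 0, 0, 0]])

```text
t: 33.13
ee_pos: [428.6, 83.5, 102.5]
ee_rot: [0.735, 0.678, -0.0, -0.0]
contact_force: [-0.1, 0.4, -2.8]
gripper_width: 0.649
```

Emit:
play_rows(plan=[[0, 0, 0.06, 0], [0, 0, 0.06, 0], [0, 0, 0, 0], [0, 0, 0, 0]])

```text
t: 33.47
ee_pos: [428.8, 83.6, 100.1]
ee_rot: [0.735, 0.678, 0.0, 0.0]
contact_force: [-0.1, -0.1, -3.6]
gripper_width: 0.647
```

Emit:
play_rows(plan=[[0, 0, 0.06, 0], [0, 0, 0, 0], [0, 0, 0, 0]])

```text
t: 33.72
ee_pos: [429.0, 83.6, 99.1]
ee_rot: [0.735, 0.678, 0.0, 0.0]
contact_force: [-2.1, -0.6, 2.5]
gripper_width: 0.653
```

It touches at 99.1, the carrier floor height. I'll release and rise.

Emit:
play_rows(plan=[[0, 0, 0, 0], [0, 0, 0, 0], [0, 0, 0, 0], [0, 0, 0, 0], [0, 0, -0.4, 0], [0, 0, -0.8, 0], [0, 0, -0.9, 0], [0, 0, -0.9, 0], [0, 0, -0.9, 0], [0, 0, 0, 0]], grip=1)

```text
t: 34.55
ee_pos: [430.3, 83.8, 202.1]
ee_rot: [0.735, 0.678, 0.004, 0.003]
contact_force: [0.9, 0.6, 1.1]
gripper_width: 1.001
```

```bash
python3 -c "
from h import *
to(560,-150,195);snap('wrist','w14')
p,d,s=snap('top','t14');P=cloud('top',d)
q=P.reshape(-1,3)
u,v=314,185
q=P[v-22:v+23,u-25:u+25].reshape(-1,3);q=q[(q[:,2]>45)&(q[:,2]<60)];print(len(q), cv2.minEnclosingCircle(q[:,:2].astype(np.float32)) if len(q) else 0)
"
```

```text
t 34.55 pos [430.3  83.8 202.1] yaw 85.33 dtool mm [-222.4  148.2    8. ] units [-8.9   5.93  0.32] F [0.89 0.6  1.08] w 1.001
146 ((637.1118774414062, -143.5618438720703), 27.927745819091797)
```

View pics/w14.png

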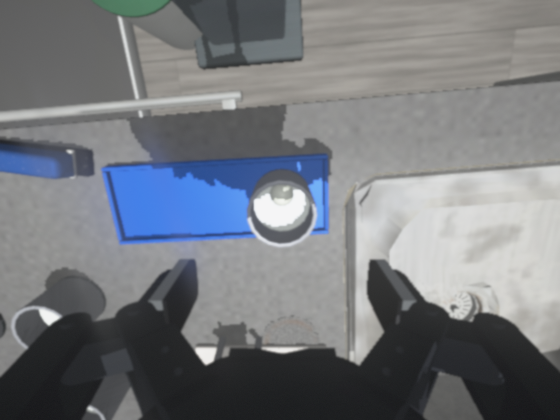

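View pics/t14.png

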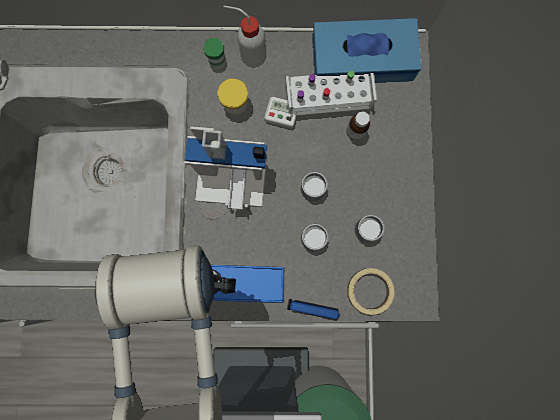

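Jar B stands in the carrier with its ball at (280,195). Jar D hasn't moved, at (637,−143.5). On to jar D.

Emit:
play_rows(plan=[[-0.5, 0.2, 0, 0], [-0.8, 0.5, 0, 0], [-0.9, 0.8, 0, 0], [-0.9, 0.9, 0, 0], [-0.9, 0.9, 0, 0], [-0.9, 0.9, 0, 0], [-0.9, 0.9, 0, 0], [-0.9, 0.9, 0, 0], [-0.7, 0.9, 0, 0], [-0.5, 0.8, 0, 0], [-0.3, 0.6, 0, 0], [0, 0.4, 0, 0]])

```text
t: 35.65
ee_pos: [629.2, -140.4, 193.5]
ee_rot: [0.736, 0.677, -0.001, -0.001]
contact_force: [-0.5, 0.1, 0.5]
gripper_width: 1.002
```

Emit:
play_rows(plan=[[0, 0, 0.5, 0], [0, 0, 0.5, 0], [0, 0, 0, 0], [0, 0, 0, 0]])

```text
t: 35.98
ee_pos: [627.3, -137.8, 168.1]
ee_rot: [0.735, 0.678, -0.001, -0.002]
contact_force: [-0.5, -0.7, -0.2]
gripper_width: 1.004
```

```bash
python3 -c "
from h import *
to(637.3,-143.5,95);snap('wrist','w15')
"
```

```text
t 35.98 pos [ 627.3 -137.8  168.1] yaw 85.36 dtool mm [-5.  10.8 73. ] units [-0.2   0.43  2.92] F [-0.55 -0.74 -0.17] w 1.004
```

View pics/w15.png

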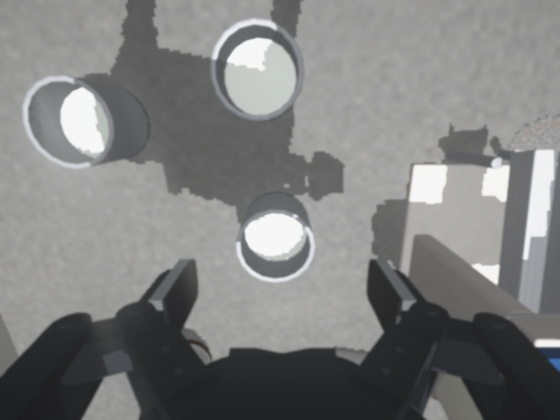

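The jar is at (275,240), slightly left of centre as computed.

Emit:
play_rows(plan=[[-0.2, 0.4, 0, 0], [0, 0, 0.4, 0], [0, 0, 0.7, 0], [0, 0, 0.7, 0], [0, 0, 0.6, 0], [0, 0, 0.3, 0], [0, 0, 0.2, 0], [0, 0, 0, 0], [0, 0, 0, 0]])

```text
t: 36.78
ee_pos: [638.5, -144.3, 99.0]
ee_rot: [0.735, 0.678, 0.0, 0.0]
contact_force: [-0.3, -0.6, 0.5]
gripper_width: 1.001
```

Emit:
play_rows(plan=[[0, 0, 0, 0], [0, 0, 0, 0], [0, 0, 0, 0], [0, 0, 0, 0], [0, 0, 0, 0], [0, 0, 0, 0], [0, 0, -0.2, 0], [0, 0, -0.4, 0], [0, 0, -0.4, 0], [0, 0, -0.4, 0], [0, 0, 0, 0], [0, 0, 0, 0]], grip=-1)

```text
t: 37.78
ee_pos: [638.9, -144.5, 134.9]
ee_rot: [0.735, 0.678, 0.001, 0.001]
contact_force: [0.2, -0.3, -2.7]
gripper_width: 0.649
```

```bash
python3 f.py
```

```text
[-2.73 -3.06 -2.75 -3.15 -2.87 -2.53 -2.51 -2.69] [ -2.787 -55.136 -43.063]
t 38.18 pos [ 638.2 -144.2  132.8] yaw 85.33 dtool mm [  91.8 -647.7  133.4] units [  3.67 -25.91   5.33] F [ 0.26  0.42 -1.38] w 0.643
```

This jar is heavy too, so the heavy jars are B and D. I'll carry jar D to the dock approach.

Emit:
play_rows(plan=[[0, -0.2, -0.5, 0], [0, -0.5, -0.6, 0], [0.2, -0.7, -0.4, 0], [0.4, -0.8, -0.1, 0], [0.6, -0.8, 0, 0], [0.8, -0.7, 0, 0], [0.8, -0.6, 0, 0], [0.8, -0.5, 0, 0], [0.8, -0.3, 0, 0], [0.8, -0.2, 0, 0], [0.6, -0.1, 0, 0], [0.3, 0, 0, 0]])

```text
t: 39.18
ee_pos: [515.7, 20.4, 174.8]
ee_rot: [0.735, 0.678, 0.001, 0.0]
contact_force: [0.2, -0.7, -2.3]
gripper_width: 0.645
```

Emit:
play_rows(plan=[[0.2, 0, 0, 0], [0, 0, 0, 0], [0, 0, 0, 0]])

```text
t: 39.43
ee_pos: [516.8, 23.2, 173.6]
ee_rot: [0.735, 0.678, -0.0, 0.0]
contact_force: [0.3, -0.1, -1.9]
gripper_width: 0.644
```

```bash
python3 -c "
from h import *
to(517,28,105);snap('wrist','w16')
"
```

```text
t 39.43 pos [516.8  23.2 173.6] yaw 85.33 dtool mm [ 4.8 -0.2 68.6] units [ 0.19 -0.01  2.75] F [ 0.33 -0.1  -1.89] w 0.644
```

View pics/w16.png

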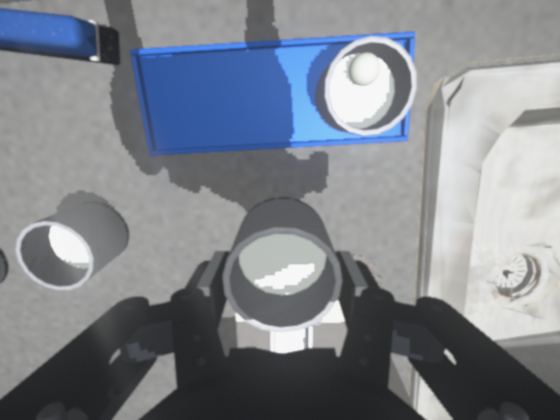

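Jar D is held upright at (283,280), and jar B sits in the carrier at (370,85) with its ball. I'll lower jar D.

Emit:
play_rows(plan=[[0.2, 0, 0.4, 0], [0, 0, 0.6, 0], [0, 0, 0.7, 0], [0, 0, 0.5, 0], [0, 0, 0.3, 0], [0, 0, 0.2, 0], [0, 0, 0, 0], [0, 0, 0, 0]])

```text
t: 40.15
ee_pos: [517.2, 28.6, 106.2]
ee_rot: [0.735, 0.678, 0.0, 0.0]
contact_force: [0.4, -0.0, -2.6]
gripper_width: 0.641
```

Emit:
play_rows(plan=[[0, 0, 0.06, 0], [0, 0, 0.06, 0], [0, 0, 0, 0], [0, 0, 0, 0]])

```text
t: 40.48
ee_pos: [517.2, 28.7, 103.2]
ee_rot: [0.735, 0.678, 0.0, 0.0]
contact_force: [0.3, -0.4, -3.2]
gripper_width: 0.642
```

Emit:
play_rows(plan=[[0, 0, 0.06, 0], [0, 0, 0, 0], [0, 0, 0, 0]])

```text
t: 40.73
ee_pos: [517.0, 28.7, 101.3]
ee_rot: [0.735, 0.678, -0.0, -0.0]
contact_force: [-0.4, 0.3, -2.5]
gripper_width: 0.646
```

Emit:
play_rows(plan=[[0, 0, 0.06, 0], [0, 0, 0, 0], [0, 0, 0, 0]])

```text
t: 40.98
ee_pos: [517.1, 28.7, 100.2]
ee_rot: [0.735, 0.678, 0.0, 0.0]
contact_force: [-1.6, 0.2, 0.4]
gripper_width: 0.648
```

Touching at 100.2. I'll slide along +x, trimming y by about −0.6 mm.

Emit:
play_rows(plan=[[0, 0.2, 0, 0], [-0.02, 0.4, 0, 0], [0, 0.4, 0, 0], [0, 0.3, 0, 0], [0, 0.3, 0, 0], [0, 0.2, 0, 0], [0, 0.1, 0, 0], [0, 0, 0, 0], [0, 0, 0, 0]])

```text
t: 41.73
ee_pos: [564.9, 24.2, 100.2]
ee_rot: [0.735, 0.678, 0.001, 0.001]
contact_force: [0.1, -0.3, 2.0]
gripper_width: 0.647
```

Emit:
play_rows(plan=[[0, 0.06, 0, 0], [0, 0, 0, 0], [0, 0, 0, 0]])

```text
t: 41.98
ee_pos: [565.7, 24.2, 100.2]
ee_rot: [0.735, 0.678, 0.0, 0.0]
contact_force: [-3.9, 0.1, 4.6]
gripper_width: 0.646
```

Emit:
play_rows(plan=[[0, 0.06, 0, 0], [0, 0, 0, 0], [0, 0, 0, 0]])

```text
t: 42.23
ee_pos: [566.9, 24.1, 100.3]
ee_rot: [0.735, 0.678, -0.0, -0.0]
contact_force: [-5.9, -0.6, 7.1]
gripper_width: 0.645
```

Emit:
play_rows(plan=[[0, 0.06, 0, 0], [0, 0, 0, 0], [0, 0, 0, 0]])

```text
t: 42.48
ee_pos: [568.4, 24.0, 100.3]
ee_rot: [0.735, 0.678, -0.0, -0.0]
contact_force: [-5.7, -0.6, 6.0]
gripper_width: 0.644
```

Emit:
play_rows(plan=[[0, 0.06, 0, 0], [0, 0, 0, 0], [0, 0, 0, 0]])

```text
t: 42.73
ee_pos: [569.1, 24.0, 100.5]
ee_rot: [0.735, 0.678, -0.001, -0.001]
contact_force: [-10.4, 0.2, 10.4]
gripper_width: 0.646
```

Emit:
play_rows(plan=[[0, 0.06, 0, 0], [0, 0, 0, 0], [0, 0, 0, 0]])

```text
t: 42.98
ee_pos: [569.5, 24.0, 100.5]
ee_rot: [0.735, 0.678, -0.002, -0.002]
contact_force: [-16.3, 1.0, 14.5]
gripper_width: 0.646
```

Emit:
play_rows(plan=[[0, 0.06, 0, 0], [0, 0, 0, 0], [0, 0, 0, 0]])

```text
t: 43.23
ee_pos: [569.8, 24.0, 100.5]
ee_rot: [0.735, 0.678, -0.004, -0.004]
contact_force: [-21.8, 1.3, 18.8]
gripper_width: 0.643
```

Against both posts. I'll release, rise and go to the handle.

Emit:
play_rows(plan=[[0, -0.12, 0, 0], [0, 0, 0, 0], [0, 0, 0, 0], [0, 0, 0, 0], [0, 0, -0.3, 0], [0, 0, -0.8, 0], [0, 0, -1, 0], [0, 0, -1, 0], [0, 0, -1, 0], [0, 0, -1, 0], [0, 0, -1, 0], [0, 0, -0.6, 0]], grip=1)

```text
t: 44.23
ee_pos: [570.9, 23.7, 271.5]
ee_rot: [0.735, 0.678, 0.002, 0.002]
contact_force: [1.0, 0.3, 0.1]
gripper_width: 1.0
```

```bash
python3 -c "
from h import *
snap('wrist','w17');to(660,-42,268)"
```

```text
t 44.28 pos [571.4  23.8 274.2] yaw 85.33 dtool mm [-58.3  93.6   7. ] units [-2.33  3.74  0.28] F [-1.01 -0.56  2.71] w 0.999
```

View pics/w17.png

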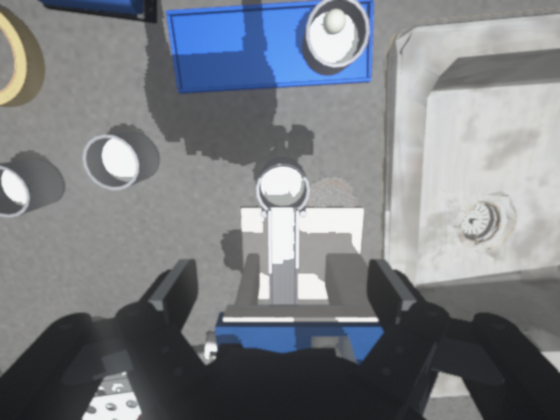

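Jar D is docked symmetrically at (283,187). I'll use the same route to the handle.

Emit:
play_rows(plan=[[-0.5, 0.2, 0, 0], [-0.7, 0.4, 0, 0], [-0.7, 0.4, 0, 0], [-0.5, 0.4, 0, 0], [-0.2, 0.4, 0, 0], [0, 0.6, 0, 0], [0, 0.6, 0, 0], [0.2, 0.7, 0, 0], [0.2, 0.5, 0, 0], [0.1, 0, 0, 0], [0, 0, 0, 0], [0, 0, 0, 0]], grip=0.2)

```text
t: 45.28
ee_pos: [670.2, -37.5, 265.9]
ee_rot: [0.735, 0.678, -0.001, -0.001]
contact_force: [0.1, 0.0, 0.5]
gripper_width: 0.602
```

```bash
python3 -c "
from h import *
to(677.5,-28.8,225)"
```

```text
t 45.28 pos [670.2 -37.5 265.9] yaw 85.33 dtool mm [ 9.3  6.7 40.9] units [0.37 0.27 1.64] F [0.12 0.01 0.49] w 0.602
```

Emit:
play_rows(plan=[[0.35, 0.25, 0, 0], [0, 0, 0, 0], [0, 0, 0.3, 0], [0, 0, 0.5, 0], [0, 0, 0.5, 0], [0, 0, 0.25, 0], [0, 0, 0, 0], [0, 0, 0, 0]])

```text
t: 45.95
ee_pos: [677.2, -28.9, 227.2]
ee_rot: [0.735, 0.678, -0.001, -0.001]
contact_force: [-0.8, -0.6, 0.6]
gripper_width: 0.604
```

Emit:
play_rows(plan=[[0, 0, 0, 0], [0, 0, 0, 0], [0, 0, 0, 0], [0, 0, 0, 0], [0, 0, 0, 0], [0, 0, 0, 0]], grip=-1, newtons=30)

```text
t: 46.45
ee_pos: [677.9, -28.8, 229.8]
ee_rot: [0.735, 0.678, 0.001, 0.001]
contact_force: [0.2, 0.1, 4.3]
gripper_width: 0.248
```

Emit:
play_rows(plan=[[-0.2, 0, 0, 0], [-0.3, 0, 0, 0], [-0.3, 0, 0, 0], [-0.3, 0, 0, 0], [-0.3, 0, 0, 0], [-0.2, 0, 0, 0], [-0.06, 0, 0, 0], [0, 0, 0, 0], [0, 0, 0, 0]])

```text
t: 47.2
ee_pos: [674.6, -68.2, 229.7]
ee_rot: [0.735, 0.679, 0.002, -0.001]
contact_force: [0.5, 9.8, 5.2]
gripper_width: 0.249
```

Emit:
play_rows(plan=[[-0.06, 0, 0, 0], [-0.06, 0, 0, 0], [0, 0, 0, 0], [0, 0, 0, 0], [0, 0, 0, 0], [0, 0, 0, 0], [0, 0, 0, 0], [0, 0, 0, 0], [0, 0, 0, 0], [0, 0, 0, 0], [0, 0, 0, 0], [0, 0, 0, 0]])

```text
t: 48.2
ee_pos: [674.6, -68.6, 229.7]
ee_rot: [0.734, 0.68, 0.003, -0.002]
contact_force: [1.3, 17.2, 5.8]
gripper_width: 0.244
```

```bash
python3 -c "
from h import *
snap('wrist','w18')"
```

```text
(no output)
```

View pics/w18.png

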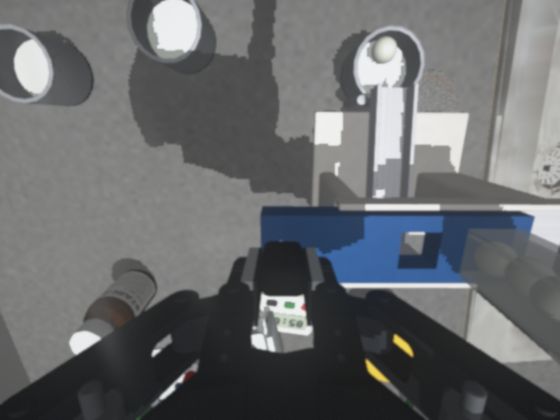

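The ball is in jar D at (385,48). Pushing the slide home.

Emit:
play_rows(plan=[[0.2, 0, 0, 0], [0.3, 0, 0, 0], [0.3, 0, 0, 0], [0.3, 0, 0, 0], [0.3, 0, 0, 0], [0.3, 0, 0, 0], [0.1, 0, 0, 0], [0.06, 0, 0, 0], [0, 0, 0, 0], [0, 0, 0, 0]])

```text
t: 49.08
ee_pos: [678.0, -27.8, 229.8]
ee_rot: [0.736, 0.678, 0.0, 0.001]
contact_force: [-0.7, -1.0, 5.7]
gripper_width: 0.248
```

Emit:
play_rows(plan=[[0.06, 0, 0, 0], [0, 0, 0, 0], [0, 0, 0, 0]])

```text
t: 49.33
ee_pos: [678.0, -27.6, 229.7]
ee_rot: [0.736, 0.677, -0.0, 0.002]
contact_force: [-0.3, -5.6, 5.7]
gripper_width: 0.254
```

Emit:
play_rows(plan=[[0.06, 0, 0, 0], [0, 0, 0, 0], [0, 0, 0, 0]])

```text
t: 49.58
ee_pos: [678.0, -27.4, 229.8]
ee_rot: [0.736, 0.677, -0.001, 0.002]
contact_force: [-2.1, -9.1, 5.8]
gripper_width: 0.253
```

Emit:
play_rows(plan=[[0.06, 0, 0, 0], [0, 0, 0, 0], [0, 0, 0, 0]])

```text
t: 49.83
ee_pos: [678.0, -27.2, 229.8]
ee_rot: [0.737, 0.676, -0.002, 0.003]
contact_force: [-1.8, -13.0, 6.2]
gripper_width: 0.248
```

The slide is at its home stop. Release and return.

Emit:
play_rows(plan=[[-0.12, 0, 0, 0], [0, 0, 0, 0], [0, 0, 0, 0], [0, 0, 0, 0], [0, 0, -0.4, 0], [0, 0, -0.6, 0], [0, 0, -0.7, 0], [-0.2, -0.4, 0, 0], [0, -0.8, 0, 0], [0, -0.8, 0, 0], [0, -0.8, 0, 0], [0.4, -0.8, 0, 0]], grip=0.2)

```text
t: 50.83
ee_pos: [587.7, -13.7, 271.8]
ee_rot: [0.736, 0.677, -0.0, 0.0]
contact_force: [0.3, -0.0, 0.8]
gripper_width: 0.602
```

Emit:
play_rows(plan=[[0.7, -0.6, 0, 0], [0.6, -0.3, 0, 0], [0.2, 0, 0, 0], [0, 0, 0, 0], [0, 0, 0, 0]], grip=1)

```text
t: 51.25
ee_pos: [569.6, 26.2, 271.5]
ee_rot: [0.735, 0.678, 0.0, 0.0]
contact_force: [-0.9, -0.7, -1.8]
gripper_width: 1.0
```

```bash
python3 -c "
from h import *
snap('wrist','w19')
to(568.5,24,97)
"
```

```text
t 51.3 pos [569.7  25.8 271.3] yaw 85.34 dtool mm [ -1.8  -1.1 174.3] units [-0.07 -0.04  6.97] F [-0.14  0.58  0.54] w 0.999
```

View pics/w19.png

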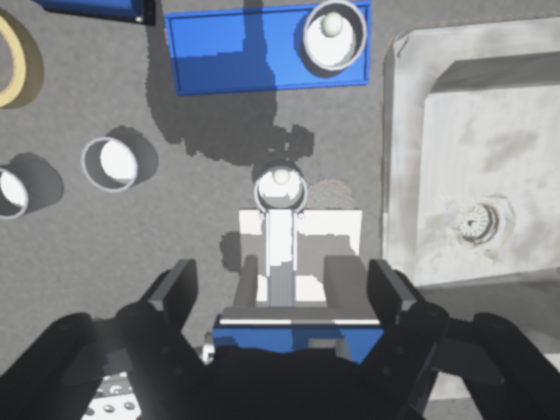

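Jar D is at (281,187) with its ball. Descend and grip.

Emit:
play_rows(plan=[[-0.07, -0.05, 0, 0], [0, 0, 0.7, 0], [0, 0, 1, 0], [0, 0, 1, 0], [0, 0, 1, 0], [0, 0, 1, 0], [0, 0, 0.8, 0], [0, 0, 0.7, 0], [0, 0, 0.4, 0], [0, 0, 0.3, 0], [0, 0, 0, 0], [0, 0, 0, 0]])

```text
t: 52.3
ee_pos: [568.2, 24.3, 99.1]
ee_rot: [0.735, 0.678, 0.0, 0.0]
contact_force: [-0.1, -0.0, 0.6]
gripper_width: 1.001
```

Emit:
play_rows(plan=[[0, 0, 0.1, 0], [0, 0, 0, 0], [0, 0, 0, 0], [0, 0, 0, 0], [0, 0, 0, 0], [0, 0, 0, 0], [0, 0, 0, 0], [0, 0, 0, 0], [0, 0, 0, 0]], grip=-1, newtons=45)

```text
t: 53.05
ee_pos: [568.4, 24.5, 97.6]
ee_rot: [0.735, 0.678, 0.001, 0.001]
contact_force: [-1.1, -0.3, 5.7]
gripper_width: 0.648
```

Emit:
play_rows(plan=[[0, -0.2, 0, 0], [0, -0.3, 0, 0], [0, -0.4, 0, 0], [0, -0.4, 0, 0], [0, -0.4, 0, 0], [0, -0.4, 0, 0], [0, -0.2, 0, 0], [0, 0, -0.3, 0], [0, 0, -0.6, 0], [0, 0, -0.6, 0], [0, 0, -0.4, 0], [0, 0, 0, 0]])

```text
t: 54.05
ee_pos: [511.0, 29.2, 145.5]
ee_rot: [0.735, 0.678, 0.001, 0.001]
contact_force: [0.3, 0.3, -2.8]
gripper_width: 0.649
```

```bash
python3 -c "
from h import *
to(426.5,-36,150);snap('wrist','w20')
"
```

```text
t 54.05 pos [511.   29.2 145.5] yaw 85.33 dtool mm [-71.9 -78.9  -4.7] units [-2.88 -3.16 -0.19] F [ 0.25  0.3  -2.78] w 0.649
```

View pics/w20.png

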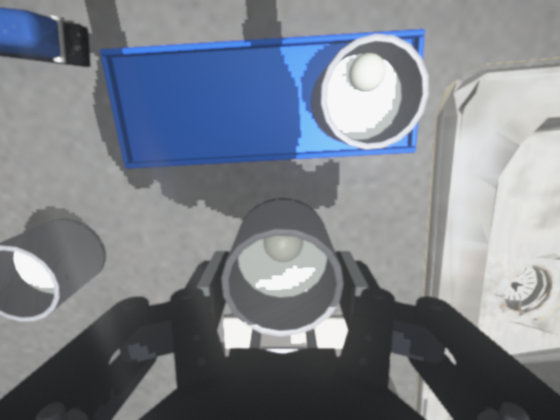

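Emit:
play_rows(plan=[[-0.2, -0.2, -0.3, 0], [-0.4, -0.4, 0, 0], [-0.5, -0.5, 0, 0], [-0.6, -0.6, 0, 0], [-0.5, -0.6, 0, 0], [-0.4, -0.5, 0, 0], [-0.2, -0.3, 0, 0], [-0.1, -0.1, 0, 0], [0, 0, 0, 0], [0, 0, 0, 0]])

```text
t: 54.93
ee_pos: [425.1, -36.4, 151.1]
ee_rot: [0.735, 0.678, 0.0, -0.0]
contact_force: [0.3, -0.7, -3.3]
gripper_width: 0.649
```

```bash
python3 -c "
from h import *
to(426.5,-36,101.5);snap('wrist','w21')
"
```

```text
t 54.93 pos [425.1 -36.4 151.1] yaw 85.33 dtool mm [ 0.5  1.3 49.6] units [0.02 0.05 1.98] F [ 0.29 -0.7  -3.27] w 0.649
```

View pics/w21.png

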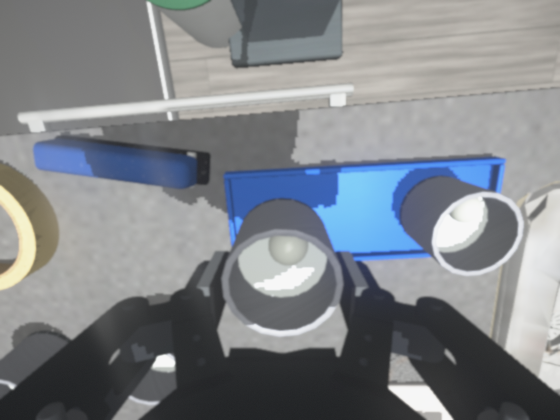

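Emit:
play_rows(plan=[[0, 0.05, 0.4, 0], [0, 0, 0.5, 0], [0, 0, 0.5, 0], [0, 0, 0.3, 0], [0, 0, 0.1, 0], [0, 0, 0, 0], [0, 0, 0, 0]])

```text
t: 55.57
ee_pos: [426.2, -36.6, 106.0]
ee_rot: [0.735, 0.678, -0.0, -0.0]
contact_force: [-0.8, 0.2, -2.9]
gripper_width: 0.645
```

Emit:
play_rows(plan=[[0, 0, 0.06, 0], [0, 0, 0, 0], [0, 0, 0, 0]])

```text
t: 55.82
ee_pos: [426.4, -36.7, 105.1]
ee_rot: [0.735, 0.678, 0.0, 0.0]
contact_force: [-0.2, 0.4, -3.8]
gripper_width: 0.649
```

Emit:
play_rows(plan=[[0, 0, 0.06, 0], [0, 0, 0, 0], [0, 0, 0, 0]])

```text
t: 56.07
ee_pos: [426.1, -36.6, 103.2]
ee_rot: [0.735, 0.678, 0.0, 0.0]
contact_force: [0.7, 0.8, -3.7]
gripper_width: 0.646
```

Emit:
play_rows(plan=[[0, 0, 0.06, 0], [0, 0, 0, 0], [0, 0, 0, 0]])

```text
t: 56.32
ee_pos: [426.2, -36.6, 101.7]
ee_rot: [0.735, 0.678, 0.0, 0.0]
contact_force: [0.3, -0.3, -2.7]
gripper_width: 0.646
```

Emit:
play_rows(plan=[[0, 0, 0.04, 0], [0, 0, 0, 0], [0, 0, 0, 0]])

```text
t: 56.57
ee_pos: [426.3, -36.6, 101.7]
ee_rot: [0.735, 0.678, 0.0, 0.0]
contact_force: [-4.6, 1.3, 5.1]
gripper_width: 0.647
```

Down on the tray floor. I'll release, rise and move clear to inspect.

Emit:
play_rows(plan=[[0, 0, 0, 0], [0, 0, 0, 0], [0, 0, 0, 0], [0, 0, 0, 0], [0, 0, -0.4, 0], [0, 0, -0.8, 0], [0, 0, -0.9, 0], [0, 0, -0.9, 0], [0, 0, -0.9, 0], [0, 0, -0.9, 0], [0, 0, -0.9, 0], [0, 0, 0, 0]], grip=1)

```text
t: 57.57
ee_pos: [427.3, -36.8, 249.2]
ee_rot: [0.735, 0.678, 0.003, 0.003]
contact_force: [0.7, -0.8, 1.1]
gripper_width: 0.996
```

Emit:
play_rows(plan=[[0.5, 0, 0, 0], [0.8, 0, 0, 0], [1, 0, 0, 0], [1, 0, 0, 0], [1, 0, 0, 0], [1, 0, 0, 0], [1, 0, 0, 0], [1, -0.1, 0, 0], [1, -0.3, 0, 0], [1, -0.3, 0, 0], [1, -0.3, 0, 0], [1, -0.3, 0, 0]])

```text
t: 58.57
ee_pos: [416.2, 248.8, 243.1]
ee_rot: [0.735, 0.678, -0.0, -0.0]
contact_force: [-0.2, 0.6, 0.3]
gripper_width: 1.0
```

Emit:
play_rows(plan=[[0.7, -0.3, 0, 0], [0.3, 0, 0, 0], [0, 0, 0, 0], [0, 0, 0, 0]])

```text
t: 58.9
ee_pos: [411.4, 272.8, 242.9]
ee_rot: [0.735, 0.678, -0.0, 0.0]
contact_force: [-0.1, -0.9, 0.2]
gripper_width: 1.001
```

```bash
python3 -c "
from h import *
p,d,s=snap('top','t22');snap('side','s22')
P=cloud('top',d)
for nm,(u,v) in dict(A=(315,237),C=(370,228),B=(208,280),D=(264,282)).items():
    q=P[max(v-22,0):v+23,u-22:u+23].reshape(-1,3);q=q[(q[:,2]>45)&(q[:,2]<64)];
    print(nm,len(q),q[:,2].mean() if len(q) else 0, cv2.minEnclosingCircle(q[:,:2].astype(np.float32)) if len(q) else 0)
q=P[120:175,180:275].reshape(-1,3);q=q[(q[:,2]>172)&(q[:,2]<186)&(q[:,1]<0)];print('han',cv2.minAreaRect(q[:,:2].astype(np.float32)))
s=cv2.imread('pics/s22.png');cv2.imwrite('pics/c8.png',cv2.resize(s[170:320,180:400],(800,560)))
t=cv2.imread('pics/t22.png');cv2.imwrite('pics/c9.png',cv2.resize(t[120:330,170:420],(714,600)))
"
```

```text
A 146 51.667791786739976 ((524.0445556640625, -144.6530303955078), 27.906993865966797)
C 153 51.46485971393779 ((543.80810546875, -263.50750732421875), 27.824758529663086)
B 193 53.61150866255591 ((428.73309326171875, 83.18966674804688), 27.89250373840332)
D 184 53.7871886171282 ((424.69085693359375, -36.764095306396484), 27.70831298828125)
han ((676.9375610351562, -27.740636825561523), (14.97319507598877, 21.090497970581055), 0.29425761103630066)
```

View pics/c9.png

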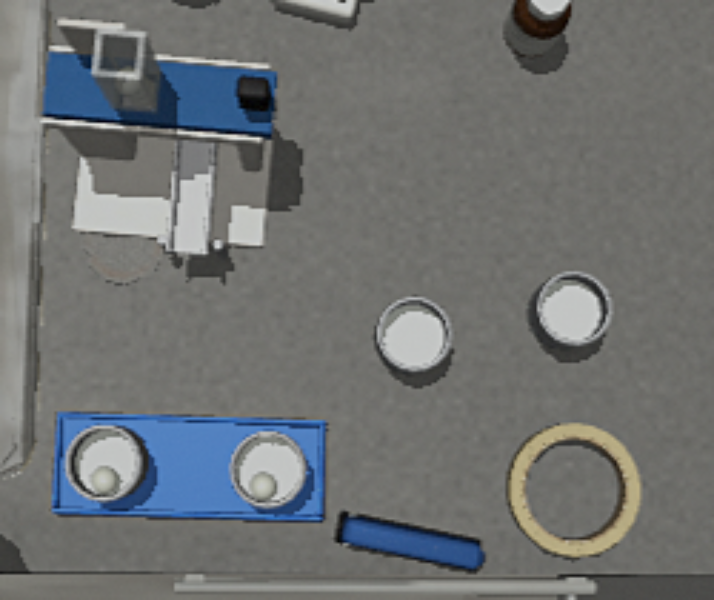

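View pics/c8.png

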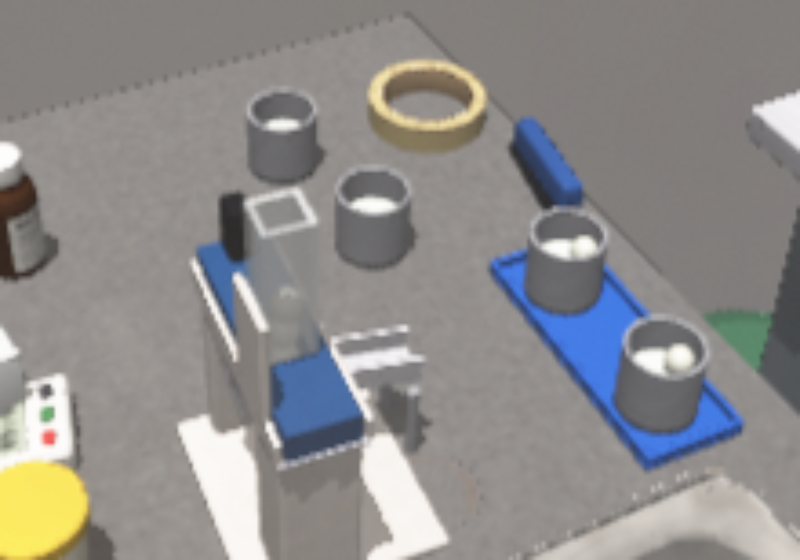

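Both heavy jars stand in the tray with one ball each. The light jars are upright and empty, the slide is home, and the bystanders look untouched. Handing in.

```bash
python3 -c "
from h import *
print(bot.hand_in())"
```

```text
the job is handed in; nothing more can be done
None
```

I lifted all four jars and found two heavy ones, which now stand in the blue carrier with one ball each. I handed the job in at about 59 s; no verdict is given.

- **Weighing:** the light jars, at about (525,−145) and (544,−264), read about 1.2–1.4 N. The heavy ones, first found at (635,−247) and (637,−144), read about 2.8 N each.
- **Dispensing:** I slid each heavy jar along the worktop against both stop posts and pulled the slide out to its firm stop. I saw one ball in the bowl, pushed the slide home to its stop, then placed the jar in the carrier.
- **Last camera checks:**
  - **Heavy jars:** upright in the tray at (429,83) and (425,−37), one ball each.
  - **Light jars:** upright, empty and within about 2 mm of where they started.
  - **Slide:** the handle is back at its home position to within 1 mm.
  - **Spare balls:** two can be seen in the magazine; the third should be in the slide pocket, which I could not see.
  - **Bystanders:** tape roll, stapler and bottle look unmoved by eye; I did not re-measure them.

No check failed. Jar-centre estimates from the wrist and top cameras differed by a few millimetres (6.5 mm in one rough sighting). I did not see any jar knocked aside during the run.

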